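Unload the dried tile from under the weighted press board

ROBOT

A 6-joint arm with a two-finger parallel gripper is mounted at the origin on the work surface. World frame = base frame: x ahead of the robot, y to its left, z up, the work surface at z = 0. Lengths are in m, angles in rad, forces in N, time in s.
With the tool pointing down it reaches from about 0.425 to 0.95 m from the base axis. Payload 3.5 kg.
Tool frame: the origin (TCP) lies on the centre line of the jaws, within the pads' length; the fingertips stand 25 mm ahead of it and the grasp point (between the pads) lies 6 mm ahead of it (ctrl.finger_overhang is the distance from the TCP to the fingertips, in m); z points along the fingers, y is the line along which they close (so a half turn about z gives the same grasp; the last joint's range is limited). The gripper opens to 85 mm and grips with 20 to 120 N. Pads are 22 mm wide; open, the fingers measure 114 mm over their backs; the gripper's body (76 mm by 85 mm) begins 54 mm behind the grasp point. The pads swing forward as they close: fully open they stand 13 mm farther back than shut.
Start: joints at [1.097, 0.286, 1.577, -0, 1.279, -0.15], TCP at [0.215, 0.64, 0.256] pointing down, gripper open.
Joint ranges: [-2.77, 2.77], [-0.9, 2.22], [0.21, 2.48], [-1.53, 4.67], [0.24, 2.81], [-2.84, 2.84]. Speed limits (rad/s): [2.79, 2.79, 3.14, 3.14, 3.14, 3.14].

INTERFACE

Orientations are given as a unit quaternion [x, y, z, w].
In Python, from plant import get_state, imaging, job, ctrl gives the robot as it stands.
- The arm moves only by the tool jog_arm, never from a script. Its argument "increments" is a list of rows, each an object of numbers: "dx", "dy", "dz": the shift along the world's x, y, z each as a share of 12 cm, from -1 to 1; "ax", "ay", "az": the turn, a rotation vector about the world's x, y, z each as a share of pi/2 rad, from -1 to 1; "gripper": the gripper command: -1 is shut, 1 is fully open, values between are in proportion. A call has 1 to 10 rows; each row is the pose to reach, as a shift and turn from the pose commanded when the call began; what a row does not reach only later rows make up. A row lasts 1/10 s, in which the tool goes at most 50 mm and 8.59 degrees, less where a joint would pass 70% of its speed; a pose out of reach is approached as far as the arm can. A call with a number of a shift or a turn outside -1 to 1 is refused whole. A call with a gripper value outside its range is refused whole. The fingers move at their own pace and stop on an object; "force" is the grip in N (left out, the last holds). Time passes only in rows, so rows that repeat a pose let the fingers close. It gives the time, the measured TCP pose, the force, the opening and the grip force at its end, in the units of the state.
- get_state(): the state, without advancing time (a new reading comes with each control period).
- imaging.read_camera(name): name is "scene" or "top" or "wrist"; returns a dict with "frame" (400x640x3 uint8, blue, green, red), "depth" (400x640 float32, m along the optical axis (not along the pixel's ray), 0 where there is no reading), "camera_matrix" (3x3 intrinsics, pixels), "extrinsics" (4x4, takes a point from camera to world coordinates); the wrist camera has in their place "mount" (4x4, takes a point from camera to tool coordinates, whose origin is the TCP and whose axes are the flange's). Camera axes: x right, y up, looking along -z (the intrinsics and any distortion apply to the point x, -y, -z); pixel columns grow to the right and rows downward; lengths in m; the calibration is good to about 2 mm. A picture is of the moment at which its call begins: read the wrist's pose just before it.
- job.sign_off(): hands the job in; it is judged then, once.
The state is a dict: "time": time; "qpos": joint angles; "dq": joint speeds; "joint_efforts": joint torques, N m; "eef_pos": TCP position; "tcp_rot": TCP orientation; "contact_force": force on the tool from outside, world axes, zero at the start; "wrist_torque": the same for the moment, N m; "opening": opening from 0.0 (shut) to 1.0 (fully open); "finger_force": force on a finger pad.
Only numpy, scipy, OpenCV 4.12 (cv2) and the standard library are available. Lean on these libraries where they do the work, as an engineer would, in place of code of your own. Each camera call takes 0.05 s, during which the arm holds its last target. There are 200 camera calls.

TASK

The long clay tile has dried flat under the weighted press board and is ready to come out. First take the two brick weights off and set them side by side, lying flat as they do now, on the pile of firebricks, then lift the press board off by its batten and lay it flat, batten up, in the middle of the pile of boards, and last lay the tile flat on the free part of the slatted rack. Put everything down gently, without dropping or tipping it, leave the bowl, cup, tool jar and mug where they stand, and let go of everything.

Things in the scene. Friction and masses are not known exactly. Their poses are not given: they have to be found in the camera images.
- drying_board: plywood drying board, 250 mm (its x) by 190 mm (its y) and 18 mm thick, fixed flat on the bench; it carries the stack: one long tile in its middle, the press board on the tile, the two bricks on the press board. Origin: centre of its underside; z up. The four stations (drying_board, brick_pile, board_pile, rack) stand side by side in front of the robot, their long x sides pointing roughly away from it, in any left-to-right order
- tile_c (a point): dry clay tile with an impressed leaf, 170 mm (its x) by 62 mm (its y) by 12 mm thick, about 240 g, lying loose in the middle of the drying board, hidden under the press board, its length roughly along the drying board's x. Point: its centre, 6 mm above its underside; z up
- press_grip (a point): press board: a loose plywood sheet 230 mm (its x) by 150 mm (its y) by 12 mm thick, about 300 g, with a wooden batten across its middle on top, 22 mm wide (x), 120 mm long (y) and 30 mm high, to lift it by. It balances about the batten. Point: middle of the batten, 15 mm above the sheet's top face and 27 mm above its underside; z up
- brick1_c (a point): brick weight: a sawn piece of cream firebrick 57 mm (its x) by 114 mm (its y) by 51 mm high, 0.55 to 0.85 kg, lying loose on the press board on one side of the batten, its length roughly along the batten and 30 to 45 mm of free sheet between the middle of its side and the batten. Point: its centre, 25.5 mm above its underside; z up
- brick2_c (a point): the other brick weight, the same size and kind, on the other side of the batten; the two are interchangeable. Point: its centre, 25.5 mm above its underside; z up
- brick_pile: pile of flat firebricks, fixed, 230 mm (its x) by 115 mm (its y), level top 64 mm above the bench, empty: the place for both brick weights. Origin: centre of its underside; z up
- board_pile: pile of three ware boards, fixed, 250 mm (its x) by 180 mm (its y), level top 54 mm above the bench, empty: the place for the press board. Origin: centre of its underside; z up
- rack: wooden slatted drying rack, fixed, 280 mm (its x) by 190 mm (its y), level top 30 mm above the bench, ten slats 18 mm wide along its y with 11 mm gaps: the place for the tile, lengthways or crossways. A small bowl and a small cup already stand on it, next to each other across its width, anywhere along its length; at least 90 mm of its length is free at one end. Origin: centre of its underside; z up
- bowl_c (a point): small bisque bowl, 70 mm across and 42 mm high, standing loose on the rack; not to be disturbed. Point: on its axis, 21 mm above its foot
- cup_c (a point): small grey cup, 48 mm across and 42 mm high, standing loose on the rack beside the bowl; not to be disturbed. Point: on its axis, 21 mm above its foot
- tool_jar_c (a point): clay jar 80 mm across and 110 mm high with four tools sticking up to 185 mm, standing loose on the bench beyond the stations; not to be disturbed. Point: on its axis, 45 mm above the bench
- mug_c (a point): bisque mug 80 mm across and 85 mm high with a handle reaching about 30 mm out on its own +y side, standing loose on the bench beyond the stations; not to be disturbed. Point: on its axis, 45 mm above the bench
Not all that is in view belongs to the job. Leave any black or purple look-alike of the part that bears brick2_c alone.

How it is judged:
On the way, in this order (a step that is already met when the one before it is completed fails the run):
1. both brick weights lie released on the pile of firebricks (x of brick1_c in the frame of brick_pile between -0.09 and 0.09 m and y of brick1_c in the frame of brick_pile between -0.045 and 0.045 m and z of brick1_c in the frame of brick_pile between 0.0835 and 0.0955 m and angle between each of brick1_c, brick2_c's own z axis and vertical below 0.08 rad and contact force between the fingers and brick1 below 0.1 N and linear speed of each of brick1, brick2 below 0.02 m/s and x of brick2_c in the frame of brick_pile between -0.09 and 0.09 m and y of brick2_c in the frame of brick_pile between -0.045 and 0.045 m and z of brick2_c in the frame of brick_pile between 0.0835 and 0.0955 m and contact force between the fingers and brick2 below 0.1 N), for 0.2 s.
2. the press board lies flat and released on the pile of boards (x of press_grip in the frame of board_pile between -0.045 and 0.045 m and y of press_grip in the frame of board_pile between -0.045 and 0.045 m and z of press_grip in the frame of board_pile between 0.075 and 0.087 m and angle between press_grip's own z axis and vertical below 0.08 rad and contact force between the fingers and press below 0.1 N and linear speed of press below 0.02 m/s), for 0.2 s.
At the end, for the whole second after the job is handed in: Bricks flat on the brick pile (centres within 90 mm along, 45 across), press board flat, batten up, on the board pile (within 45 mm of centre), tile flat on the rack's slats (within 115 mm along, 70 across); heights within 6 mm, tilt under 0.08 rad; all released and at rest (all of step 1 and all of step 2 and x of tile_c in the frame of rack between -0.115 and 0.115 m and y of tile_c in the frame of rack between -0.07 and 0.07 m and z of tile_c in the frame of rack between 0.03 and 0.042 m and angle between tile_c's own z axis and vertical below 0.08 rad and contact force between the fingers and tile below 0.1 N and linear speed of tile below 0.02 m/s); the robot touches nothing.
It fails at once if the bowl, cup, tool jar or mug is moved more than 25 mm (distance of any of bowl_c, cup_c, tool_jar_c, mug_c from where it was at the start of the episode above 0.025 m).
It fails at once if the tile, a brick or the press board is tipped by more than 0.35 rad (angle between any of tile_c, brick1_c, brick2_c, press_grip's own z axis and vertical above 0.35 rad).
It fails at once if the tile, a brick or the press board is dropped (moves faster than 0.6 m/s out of the fingers: a fall of about 2 cm) ((contact force between the fingers and tile below 0.1 N and linear speed of tile above 0.6 m/s) or (contact force between the fingers and brick1 below 0.1 N and linear speed of brick1 above 0.6 m/s) or (contact force between the fingers and brick2 below 0.1 N and linear speed of brick2 above 0.6 m/s) or (contact force between the fingers and press below 0.1 N and linear speed of press above 0.6 m/s)).
It also fails if it takes over 72 s, if anything falls off the work surface, if the arm or the gripper's body presses on something with over 40 N, if the wrist force passes 120 N, or if a joint passes its speed limit or range.

## Working session

There is one attempt and no reset: what is moved stays moved. The work goes in short steps, Python scripts to look and compute and a tool call to move; the robot and the scene stay as the last step left them, time stands still between calls to the robot, and variables do not carry over. Pictures are saved under pics/ and viewed, at most 10 in all, crops included, and the job is handed in when it is done.

Besides the shell and the picture viewer there is one more tool, called after ">>>" as a command line: name --argument value ..., lists and objects as JSON in quotes. jog_arm: Moves the arm, as the interface text tells. Shift numbers are shares of 12 cm and turn numbers shares of pi/2 rad, none past 1 either way. Its arguments: {"type":"object","properties":{"increments":{"type":"array"},"force":{"type":"number"}},"required":["increments"]}

```bash
ls; mkdir -p pics
cat > h.py <<'E'
import numpy as np, cv2
from plant import get_state, imaging, job, ctrl
from scipy.spatial.transform import Rotation as R
def cam(name):
    s=get_state(); c=imaging.read_camera(name)
    if name=='wrist':
        T=np.eye(4); T[:3,:3]=R.from_quat(s['tcp_rot']).as_matrix(); T[:3,3]=s['eef_pos']
        c['extrinsics']=T@c['mount']
    return c
def cloud(c):
    K=c['camera_matrix']; d=c['depth']; v,u=np.mgrid[:d.shape[0],:d.shape[1]]
    p=np.stack([(u-K[0,2])/K[0,0]*d,-(v-K[1,2])/K[1,1]*d,-d],-1)
    E=c['extrinsics']; w=p@E[:3,:3].T+E[:3,3]; w[d==0]=np.nan
    return w
E
python3 - <<'E'
from h import *
s=get_state(); print(s, ctrl.finger_overhang)
for n in('top','scene'):
    c=cam(n); cv2.imwrite(f'pics/{n}0.png',c['frame']); np.savez(f'{n}0.npz',**{k:v for k,v in c.items()})
    print(n,[k for k in c],c['camera_matrix'],c['extrinsics'].round(3),(c['depth']==0).mean())
E
```

```text
pics
{'time': 0.0, 'qpos': array([ 1.09700852e+00,  2.87189115e-01,  1.57814868e+00, -2.15057083e-05,
        1.27862896e+00, -1.49987839e-01]), 'dq': array([-0.00096439, -0.00087758,  0.0007431 , -0.00040382,  0.00392109,
       -0.0013337 ]), 'joint_efforts': array([-8.96932506e-04, -4.06001544e+01, -2.92613429e+01, -1.95699881e-04,
        5.96800237e-03, -5.04595022e-06]), 'eef_pos': array([0.2144601 , 0.63939829, 0.25494682]), 'tcp_rot': array([ 1.61190453e-01,  9.86922605e-01, -1.13294164e-03, -3.54456798e-04]), 'contact_force': array([ 0.23283535,  0.32592366, -0.52453755]), 'wrist_torque': array([-0.07716546,  0.00332381,  0.00042556]), 'finger_force': 0.0, 'opening': 0.9964363733117234} 0.025
top ['frame', 'depth', 'camera_matrix', 'extrinsics'] [[389.83836754   0.         314.16697452]
 [  0.         389.83836754 198.58773815]
 [  0.           0.           1.        ]] [[-0.005  0.996 -0.091  0.47 ]
 [-1.    -0.007 -0.018 -0.036]
 [-0.019  0.091  0.996  1.016]
 [ 0.     0.     0.     1.   ]] 0.00390625
scene ['frame', 'depth', 'camera_matrix', 'extrinsics'] [[384.70856135   0.         322.29531754]
 [  0.         384.70856135 192.52319932]
 [  0.           0.           1.        ]] [[-0.878 -0.399  0.265  0.887]
 [ 0.479 -0.718  0.506  0.527]
 [-0.012  0.571  0.821  1.013]
 [ 0.     0.     0.     1.   ]] 0.00379296875
```

View pics/top0.png

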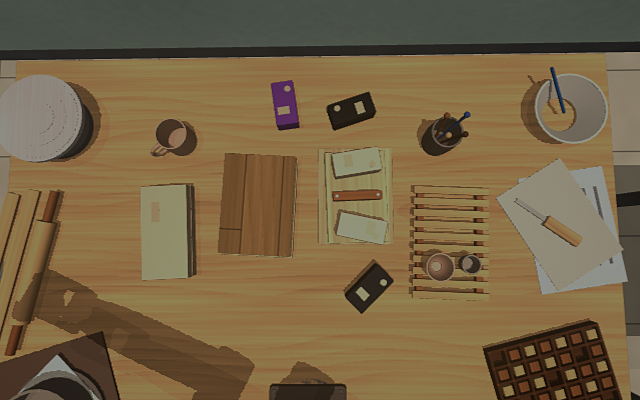

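View pics/scene0.png

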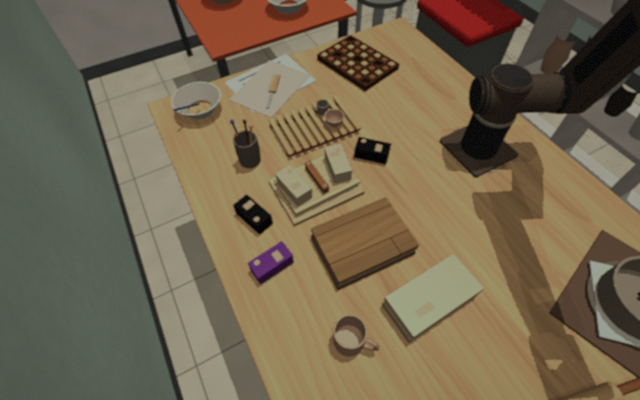

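The top view shows these:
- **Stack:** cream bricks at (357,162) and (361,227), batten at (358,196), on the press board over the drying board.
- **Destinations:** brick pile at (167,231), board pile at (258,205) and rack at (450,243). The bowl (440,266) and cup (470,264) stand at the rack's near end, so its far end is free.
- **Bystanders:** mug at (175,137) and jar at (443,132).
- **Brick look-alikes to leave alone:** purple (285,105), black (351,110) and black (369,288).

The bricks I want are the two cream ones on the press board.

```bash
cat > m.py <<'E'
from h import *
def rect(pts):
    (cx,cy),(a,b),t=cv2.minAreaRect(pts.astype(np.float32)); 
    if a<b:a,b=b,a;t+=90
    return f'c=({cx:.3f},{cy:.3f}) {a*1e3:.0f}x{b*1e3:.0f} ang={((t+90)%180)-90:.1f}'
def blobs(w,box,z0,z1,mn=40):
    m=((w[...,2]>z0)&(w[...,2]<z1)).astype(np.uint8); M=np.zeros_like(m); a,b,c,d=box; M[b:d,a:c]=m[b:d,a:c]
    M=cv2.morphologyEx(M,cv2.MORPH_OPEN,np.ones((2,2)))
    n,l,st,_=cv2.connectedComponentsWithStats(M)
    for i in range(1,n):
        if st[i,4]>=mn:
            P=w[l==i]; print('  n',st[i,4],rect(P[:,:2]),'z',np.median(P[:,2]).round(4),'mean',P[:,:2].mean(0).round(3))
E
python3 - <<'E'
from m import *
c=dict(np.load('top0.npz')); w=cloud(c)
for nm,box,z0,z1 in [('bench',(60,160,130,280),-.02,.02),('brickpile',(125,170,210,290),.045,.08),('boardpile',(205,140,310,270),.04,.07),
 ('bricks',(310,130,400,260),.083,.115),('batten',(325,180,390,210),.06,.082),('sheet',(310,130,400,260),.034,.055),('dryb',(310,130,400,260),.01,.028),
 ('rack',(400,170,500,305),.02,.038),('cups',(400,240,500,305),.055,.09),('mug',(140,100,210,170),.07,.1),('jar',(410,100,480,170),.09,.12),('tools',(410,90,490,170),.13,.2)]:
    print(nm); blobs(w,box,z0,z1)
f=c['frame']; cv2.imwrite('pics/crop.png',cv2.resize(f[130:310,300:500],None,fx=3,fy=3,interpolation=cv2.INTER_CUBIC))
E
```

```text
bench
  n 8369 c=(0.514,0.554) 370x56 ang=25.9 z nan mean [nan nan]
brickpile
  n 4536 c=(nan,nan) 0x0 ang=0.0 z nan mean [nan nan]
boardpile
  n 7225 c=(0.545,0.127) 262x185 ang=-4.9 z nan mean [nan nan]
bricks
  n 1120 c=(0.645,-0.127) 121x54 ang=-79.7 z nan mean [nan nan]
  n 1165 c=(0.482,-0.140) 126x58 ang=77.8 z nan mean [nan nan]
batten
  n 452 c=(0.563,-0.129) 124x21 ang=-87.3 z nan mean [nan nan]
sheet
  n 2618 c=(0.564,-0.130) 230x154 ang=3.4 z nan mean [nan nan]
dryb
  n 877 c=(0.579,-0.045) 267x92 ang=-19.4 z nan mean [nan nan]
  n 616 c=(0.567,-0.206) 252x38 ang=0.3 z nan mean [nan nan]
  n 101 c=(0.444,-0.119) 111x6 ang=89.8 z 0.014 mean [ 0.443 -0.122]
rack
  n 560 c=(0.576,-0.375) 203x20 ang=88.6 z nan mean [nan nan]
  n 563 c=(0.547,-0.373) 205x14 ang=86.5 z nan mean [nan nan]
  n 556 c=(nan,nan) 0x0 ang=0.0 z nan mean [nan nan]
  n 562 c=(0.490,-0.371) 203x20 ang=88.9 z 0.0284 mean [ 0.489 -0.366]
  n 557 c=(0.459,-0.369) 204x16 ang=85.8 z nan mean [nan nan]
  n 554 c=(0.429,-0.368) 202x19 ang=86.7 z nan mean [nan nan]
  n 117 c=(0.405,-0.286) 38x20 ang=89.1 z 0.028
[... 607 characters left out ...]
cups
  n 244 c=(0.387,-0.339) 84x73 ang=-86.4 z nan mean [nan nan]
  n 181 c=(0.392,-0.404) 70x45 ang=66.1 z 0.0686 mean [ 0.393 -0.402]
mug
  n 209 c=(0.722,0.352) 110x52 ang=-62.8 z nan mean [nan nan]
  n 101 c=(0.693,0.316) 66x19 ang=-55.8 z 0.0731 mean [0.694 0.31 ]
jar
  n 231 c=(0.702,-0.351) 109x71 ang=74.5 z 0.1037 mean [ 0.699 -0.328]
  n 43 c=(0.735,-0.352) 19x14 ang=20.8 z 0.103 mean [ 0.737 -0.351]
  n 49 c=(0.726,-0.379) 86x20 ang=-50.1 z 0.1079 mean [ 0.717 -0.37 ]
tools
  n 63 c=(0.754,-0.393) 105x10 ang=-54.3 z 0.1522 mean [ 0.742 -0.377]
  n 42 c=(0.699,-0.342) 69x10 ang=-58.8 z 0.1705 mean [ 0.693 -0.33 ]
  n 42 c=(0.710,-0.393) 89x10 ang=-59.3 z 0.1571 mean [ 0.7   -0.376]
```

View pics/crop.png

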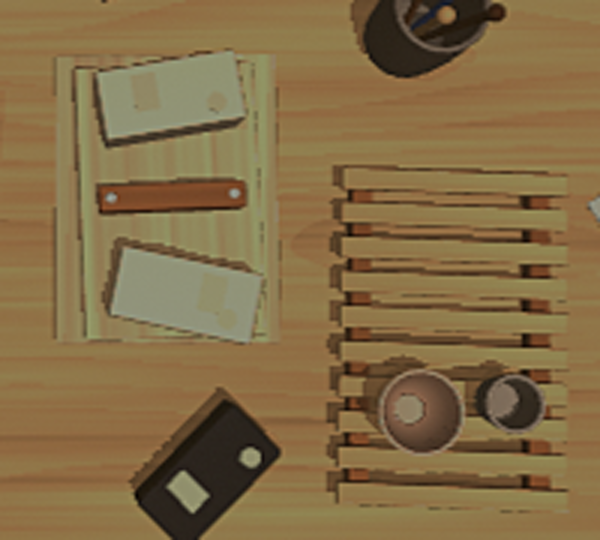

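The crop confirms the two cream bricks on the sheet. The batten lies between them, and the rack's free end is the far one. I'll refine the positions with colour masks and plane rays.

```bash
cat >> m.py <<'E'
def onplane(c,mask,z):
    v,u=np.nonzero(mask); K=c['camera_matrix'];E=c['extrinsics']
    r=np.stack([(u-K[0,2])/K[0,0],-(v-K[1,2])/K[1,1],-np.ones(len(u))],-1)@E[:3,:3].T
    t=(z-E[2,3])/r[:,2]; return (E[:3,3]+t[:,None]*r)[:,:2]
def top(c,w,nm,box,z,tol=.008):
    a,b,cc,d=box; m=(abs(w[...,2]-z)<tol).astype(np.uint8); M=np.zeros_like(m); M[b:d,a:cc]=m[b:d,a:cc]
    M=cv2.morphologyEx(M,cv2.MORPH_CLOSE,np.ones((3,3)));M=cv2.morphologyEx(M,cv2.MORPH_OPEN,np.ones((5,5)) if tol>.005 else np.ones((2,2)))
    n,l,st,_=cv2.connectedComponentsWithStats(M); i=1+st[1:,4].argmax(); P=onplane(c,l==i,z)
    e=np.linalg.svd(P-P.mean(0),full_matrices=0)[2][0]; g=w[l==i][:,2]
    print(nm,rect(P),'mean',P.mean(0).round(3),'pca',np.degrees(np.arctan(e[1]/e[0])).round(1),'z',np.nanmedian(g).round(4))
E
python3 - <<'E'
from m import *
c=dict(np.load('top0.npz')); w=cloud(c)
top(c,w,'brickpile',(125,170,210,290),.064)
top(c,w,'boardpile',(205,140,310,270),.054)
top(c,w,'brickfar',(310,130,400,195),.093)
top(c,w,'bricknear',(310,200,400,260),.093)
top(c,w,'batten',(325,180,390,210),.072)
top(c,w,'bowl',(400,240,455,290),.072)
top(c,w,'cup',(458,240,500,290),.072)
E
```

```text
brickpile c=(0.479,0.349) 230x116 ang=2.0 mean [0.477 0.349] pca 2.5 z 0.0631
boardpile c=(0.546,0.123) 249x180 ang=-3.3 mean [0.544 0.123] pca -3.4 z 0.0531
brickfar c=(0.643,-0.122) 113x57 ang=-81.2 mean [ 0.643 -0.122] pca -80.4 z 0.0922
bricknear c=(0.484,-0.131) 114x57 ang=77.6 mean [ 0.484 -0.131] pca 77.6 z 0.092
batten c=(0.564,-0.123) 117x22 ang=-88.2 mean [ 0.564 -0.123] pca -87.8 z 0.0709Traceback (most recent call last):
  File "<stdin>", line 8, in <module>
  File "m.py", line 20, in top
    n,l,st,_=cv2.connectedComponentsWithStats(M); i=1+st[1:,4].argmax(); P=onplane(c,l==i,z)
                                                      ~~~~~~~~~~~~~~~^^
ValueError: attempt to get argmax of an empty sequence
```

>>> jog_arm --increments '[{"dx": 0.51,"dy": -0.9,"dz": 0,"az": -0.1,"gripper": 1},{"dx": 0.51,"dy": -0.9,"az": -0.1,"gripper": 1},{"dx": 0.51,"dy": -0.9,"az": -0.1,"gripper": 1}]' --force 80

```text
$.increments[0]: bad value
```

>>> jog_arm --increments '[{"dx": 0.51,"dy": -0.9,"az": -0.1,"gripper": 1},{"dx": 0.51,"dy": -0.9,"az": -0.1,"gripper": 1},{"dx": 0.51,"dy": -0.9,"az": -0.1,"gripper": 1}]'

```text
$.increments[0]: bad value
```

>>> jog_arm --increments '[{"dx": 0.51,"dy": -0.9,"dz": 0,"ax": 0,"ay": 0,"az": -0.1,"gripper": 1},{"dx": 0.51,"dy": -0.9,"dz": 0,"ax": 0,"ay": 0,"az": -0.1,"gripper": 1},{"dx": 0.51,"dy": -0.9,"dz": 0,"ax": 0,"ay": 0,"az": -0.1,"gripper": 1}]' --force 80

```text
time: 0.4
eef_pos: [0.2768, 0.5292, 0.2553]
tcp_rot: [0.239, 0.971, -0.001, -0.0]
contact_force: [0.5, 0.7, -0.3]
opening: 1.003
finger_force: 0.0
```

>>> jog_arm --increments '[{"dx": 0.51,"dy": -0.9,"dz": 0,"ax": 0,"ay": 0,"az": -0.1,"gripper": 1},{"dx": 0.51,"dy": -0.9,"dz": 0,"ax": 0,"ay": 0,"az": -0.1,"gripper": 1},{"dx": 0.51,"dy": -0.9,"dz": 0,"ax": 0,"ay": 0,"az": -0.1,"gripper": 1}]'

```text
time: 0.7
eef_pos: [0.3381, 0.421, 0.2557]
tcp_rot: [0.315, 0.949, -0.001, 0.0]
contact_force: [0.3, -0.5, 1.0]
opening: 1.0
finger_force: 0.0
```

>>> jog_arm --increments '[{"dx": 0.51,"dy": -0.9,"dz": 0,"ax": 0,"ay": 0,"az": -0.1,"gripper": 1},{"dx": 0.51,"dy": -0.9,"dz": 0,"ax": 0,"ay": 0,"az": -0.1,"gripper": 1},{"dx": 0.51,"dy": -0.9,"dz": 0,"ax": 0,"ay": 0,"az": -0.1,"gripper": 1}]'

```text
time: 1.0
eef_pos: [0.3993, 0.3131, 0.2559]
tcp_rot: [0.388, 0.922, -0.001, 0.0]
contact_force: [-0.1, 0.1, -0.4]
opening: 1.001
finger_force: 0.0
```

>>> jog_arm --increments '[{"dx": 0.51,"dy": -0.9,"dz": 0,"ax": 0,"ay": 0,"az": -0.1,"gripper": 1},{"dx": 0.51,"dy": -0.9,"dz": 0,"ax": 0,"ay": 0,"az": -0.1,"gripper": 1},{"dx": 0.51,"dy": -0.9,"dz": 0,"ax": 0,"ay": 0,"az": -0.1,"gripper": 1}]'

```text
time: 1.3
eef_pos: [0.4606, 0.205, 0.256]
tcp_rot: [0.46, 0.888, -0.0, 0.0]
contact_force: [-0.4, 0.1, 1.2]
opening: 0.997
finger_force: 0.0
```

>>> jog_arm --increments '[{"dx": 0.51,"dy": -0.9,"dz": 0,"ax": 0,"ay": 0,"az": -0.1,"gripper": 1},{"dx": 0.51,"dy": -0.9,"dz": 0,"ax": 0,"ay": 0,"az": -0.1,"gripper": 1},{"dx": 0.51,"dy": -0.9,"dz": 0,"ax": 0,"ay": 0,"az": -0.1,"gripper": 1}]'

```text
time: 1.6
eef_pos: [0.5218, 0.0968, 0.256]
tcp_rot: [0.528, 0.849, -0.0, 0.0]
contact_force: [-0.1, -0.1, -0.1]
opening: 1.0
finger_force: 0.0
```

>>> jog_arm --increments '[{"dx": 0.51,"dy": -0.9,"dz": 0,"ax": 0,"ay": 0,"az": -0.1,"gripper": 1},{"dx": 0.51,"dy": -0.9,"dz": 0,"ax": 0,"ay": 0,"az": -0.1,"gripper": 1},{"dx": 0.51,"dy": -0.9,"dz": 0,"ax": 0,"ay": 0,"az": -0.1,"gripper": 1}]'

```text
time: 1.9
eef_pos: [0.583, -0.0114, 0.2558]
tcp_rot: [0.593, 0.805, -0.0, 0.0]
contact_force: [-1.2, -0.1, 0.7]
opening: 1.001
finger_force: 0.0
```

>>> jog_arm --increments '[{"dx": 0.51,"dy": -0.9,"dz": 0,"ax": 0,"ay": 0,"az": -0.09,"gripper": 1},{"dx": 0.51,"dy": -0.9,"dz": 0,"ax": 0,"ay": 0,"az": -0.09,"gripper": 1},{"dx": 0.51,"dy": -0.9,"dz": 0,"ax": 0,"ay": 0,"az": -0.09,"gripper": 1},{"dx": 0.51,"dy": -0.9,"dz": 0,"ax": 0,"ay": 0,"az": -0.09,"gripper": 1}]'

```text
time: 2.3
eef_pos: [0.6438, -0.1193, 0.2552]
tcp_rot: [0.649, 0.761, -0.0, -0.0]
contact_force: [0.3, 0.1, 0.3]
opening: 1.0
finger_force: 0.0
```

Run:
```python
from m import *
c=cam('wrist'); w=cloud(c); np.savez('w1.npz',**c); cv2.imwrite('pics/w1.png',c['frame'])
top(c,w,'brick',(0,0,640,400),.093)
print(np.nanpercentile(w[...,2],[5,50,95]),get_state()['eef_pos'])
```

```text
brick c=(0.487,-0.131) 114x59 ang=77.6 mean [ 0.487 -0.128] pca 77.3 z 0.0927
[-0.23176309  0.00190141  0.3056045 ] [ 0.64306818 -0.11745997  0.25515078]
```

View pics/w1.png

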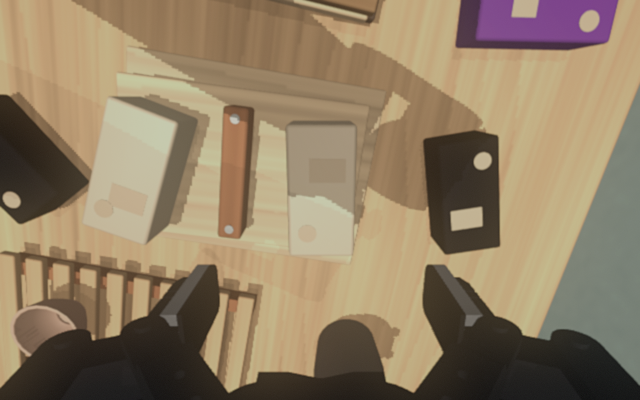

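The wrist view shows the far brick at (321,190) between the batten (236,170) and the black look-alike (462,190), which is clear of the open fingers. The near brick, measured from here, agrees with the top view within 3 mm.

Run:
```python
from m import *
c=dict(np.load('w1.npz')); w=cloud(c)
top(c,w,'brickfar',(275,100,375,270),.093)
top(c,w,'batten',(205,90,262,250),.072)
```

```text
brickfar c=(0.644,-0.122) 112x56 ang=-81.0 mean [ 0.643 -0.119] pca -81.0 z 0.0927
batten c=(0.566,-0.124) 119x23 ang=-88.2 mean [ 0.565 -0.121] pca -88.3 z 0.0716
```

>>> jog_arm --increments '[{"dx": 0,"dy": -0.02,"dz": -0.4,"ax": 0,"ay": 0,"az": 0,"gripper": 1},{"dx": 0,"dy": -0.02,"dz": -0.8,"ax": 0,"ay": 0,"az": 0,"gripper": 1},{"dx": 0,"dy": -0.02,"dz": -0.95,"ax": 0,"ay": 0,"az": 0,"gripper": 1},{"dx": 0,"dy": -0.02,"dz": -0.95,"ax": 0,"ay": 0,"az": 0,"gripper": 1}]'

```text
time: 2.75
eef_pos: [0.6397, -0.116, 0.1372]
tcp_rot: [0.647, 0.763, -0.002, -0.005]
contact_force: [0.4, 0.4, 0.0]
opening: 1.0
finger_force: 0.0
```

>>> jog_arm --increments '[{"dx": 0,"dy": 0,"dz": -0.2,"ax": 0,"ay": 0,"az": 0,"gripper": 1},{"dx": 0,"dy": 0,"dz": -0.35,"ax": 0,"ay": 0,"az": 0,"gripper": 1},{"dx": 0,"dy": 0,"dz": -0.5,"ax": 0,"ay": 0,"az": 0,"gripper": 1},{"dx": 0,"dy": 0,"dz": -0.5,"ax": 0,"ay": 0,"az": 0,"gripper": 1}]'

```text
time: 3.15
eef_pos: [0.6413, -0.1175, 0.0794]
tcp_rot: [0.647, 0.762, -0.001, -0.003]
contact_force: [-0.1, 1.0, -0.7]
opening: 1.001
finger_force: 0.0
```

>>> jog_arm --increments '[{"dx": 0,"dy": 0,"dz": 0,"ax": 0,"ay": 0,"az": 0,"gripper": 0},{"dx": 0,"dy": 0,"dz": 0,"ax": 0,"ay": 0,"az": 0,"gripper": -1},{"dx": 0,"dy": 0,"dz": 0,"ax": 0,"ay": 0,"az": 0,"gripper": -1},{"dx": 0,"dy": 0,"dz": 0,"ax": 0,"ay": 0,"az": 0,"gripper": -1},{"dx": 0,"dy": 0,"dz": 0,"ax": 0,"ay": 0,"az": 0,"gripper": -1},{"dx": 0,"dy": 0,"dz": 0,"ax": 0,"ay": 0,"az": 0,"gripper": -1}]'

```text
time: 3.75
eef_pos: [0.6441, -0.1189, 0.0841]
tcp_rot: [0.647, 0.762, 0.0, 0.001]
contact_force: [0.1, 0.6, 5.4]
opening: 0.653
finger_force: 88.6
```

>>> jog_arm --increments '[{"dx": 0,"dy": 0,"dz": 0.08,"ax": 0,"ay": 0,"az": 0,"gripper": -1},{"dx": 0,"dy": 0,"dz": 0.25,"ax": 0,"ay": 0,"az": 0,"gripper": -1},{"dx": 0,"dy": 0,"dz": 0.5,"ax": 0,"ay": 0,"az": 0,"gripper": -1},{"dx": 0,"dy": 0,"dz": 0.75,"ax": 0,"ay": 0,"az": 0,"gripper": -1},{"dx": 0,"dy": 0,"dz": 0.9,"ax": 0,"ay": 0,"az": 0,"gripper": -1},{"dx": 0,"dy": 0,"dz": 0.9,"ax": 0,"ay": 0,"az": 0,"gripper": -1}]'

```text
time: 4.35
eef_pos: [0.6437, -0.1186, 0.1919]
tcp_rot: [0.647, 0.762, 0.001, 0.001]
contact_force: [1.4, 0.3, -6.3]
opening: 0.655
finger_force: 87.7
```

>>> jog_arm --increments '[{"dx": -0.03,"dy": 0.12,"dz": 0,"ax": 0,"ay": 0,"az": 0,"gripper": -1},{"dx": -0.09,"dy": 0.37,"dz": 0,"ax": 0,"ay": 0,"az": -0.01,"gripper": -1},{"dx": -0.16,"dy": 0.68,"dz": 0,"ax": 0,"ay": 0,"az": -0.02,"gripper": -1},{"dx": -0.23,"dy": 0.98,"dz": 0,"ax": 0,"ay": 0,"az": -0.02,"gripper": -1}]'

```text
time: 4.75
eef_pos: [0.6127, 0.0011, 0.1861]
tcp_rot: [0.659, 0.752, -0.002, -0.003]
contact_force: [0.8, 0.8, -8.7]
opening: 0.655
finger_force: 87.4
```

>>> jog_arm --increments '[{"dx": -0.08,"dy": 0.33,"dz": 0,"ax": 0,"ay": 0,"az": -0.01,"gripper": -1},{"dx": -0.15,"dy": 0.66,"dz": 0,"ax": 0,"ay": 0,"az": -0.02,"gripper": -1},{"dx": -0.23,"dy": 0.98,"dz": 0,"ax": 0,"ay": 0,"az": -0.02,"gripper": -1}]'

```text
time: 5.05
eef_pos: [0.5849, 0.1188, 0.1864]
tcp_rot: [0.671, 0.742, -0.002, -0.003]
contact_force: [0.9, -0.0, -8.2]
opening: 0.657
finger_force: 87.4
```

>>> jog_arm --increments '[{"dx": -0.08,"dy": 0.33,"dz": 0,"ax": 0,"ay": 0,"az": -0.01,"gripper": -1},{"dx": -0.15,"dy": 0.66,"dz": 0,"ax": 0,"ay": 0,"az": -0.02,"gripper": -1},{"dx": -0.23,"dy": 0.98,"dz": 0,"ax": 0,"ay": 0,"az": -0.02,"gripper": -1}]'

```text
time: 5.35
eef_pos: [0.5572, 0.236, 0.1865]
tcp_rot: [0.682, 0.731, -0.003, -0.002]
contact_force: [0.3, -0.4, -7.1]
opening: 0.655
finger_force: 87.4
```

>>> jog_arm --increments '[{"dx": -0.07,"dy": 0.31,"dz": 0,"ax": 0,"ay": 0,"az": -0.01,"gripper": -1},{"dx": -0.15,"dy": 0.62,"dz": 0,"ax": 0,"ay": 0,"az": -0.02,"gripper": -1},{"dx": -0.2,"dy": 0.85,"dz": 0,"ax": 0,"ay": 0,"az": -0.02,"gripper": -1},{"dx": -0.23,"dy": 0.98,"dz": 0,"ax": 0,"ay": 0,"az": -0.02,"gripper": -1},{"dx": -0.23,"dy": 0.98,"dz": 0,"ax": 0,"ay": 0,"az": -0.02,"gripper": -1},{"dx": -0.23,"dy": 0.98,"dz": 0,"ax": 0,"ay": 0,"az": -0.02,"gripper": -1}]'

```text
time: 5.95
eef_pos: [0.5316, 0.3513, 0.1882]
tcp_rot: [0.693, 0.72, -0.002, -0.0]
contact_force: [0.6, -0.2, -7.9]
opening: 0.654
finger_force: 87.3
```

>>> jog_arm --increments '[{"dx": 0,"dy": 0,"dz": -0.15,"ax": 0,"ay": 0,"az": 0,"gripper": -1},{"dx": 0,"dy": 0,"dz": -0.35,"ax": 0,"ay": 0,"az": 0,"gripper": -1},{"dx": 0,"dy": 0,"dz": -0.5,"ax": 0,"ay": 0,"az": 0,"gripper": -1},{"dx": 0,"dy": 0,"dz": -0.6,"ax": 0,"ay": 0,"az": 0,"gripper": -1},{"dx": 0,"dy": 0,"dz": -0.6,"ax": 0,"ay": 0,"az": 0,"gripper": -1},{"dx": 0,"dy": 0,"dz": -0.6,"ax": 0,"ay": 0,"az": 0,"gripper": -1},{"dx": 0,"dy": 0,"dz": -0.6,"ax": 0,"ay": 0,"az": 0,"gripper": -1}]'

```text
time: 6.65
eef_pos: [0.5339, 0.3521, 0.1201]
tcp_rot: [0.694, 0.72, 0.001, 0.001]
contact_force: [0.5, -0.2, -8.1]
opening: 0.657
finger_force: 87.1
```

>>> jog_arm --increments '[{"dx": 0,"dy": 0,"dz": -0.02,"ax": 0,"ay": 0,"az": 0,"gripper": -1},{"dx": 0,"dy": 0,"dz": -0.04,"ax": 0,"ay": 0,"az": 0,"gripper": -1},{"dx": 0,"dy": 0,"dz": -0.05,"ax": 0,"ay": 0,"az": 0,"gripper": -1},{"dx": 0,"dy": 0,"dz": -0.05,"ax": 0,"ay": 0,"az": 0,"gripper": -1}]'

```text
time: 7.05
eef_pos: [0.5324, 0.3519, 0.112]
tcp_rot: [0.694, 0.72, -0.0, -0.0]
contact_force: [-0.2, -0.8, -8.2]
opening: 0.653
finger_force: 87.2
```

Touch is expected at about 0.1065, so I'll go down in 1–2 mm rows.

>>> jog_arm --increments '[{"dx": 0,"dy": 0,"dz": -0.01,"ax": 0,"ay": 0,"az": 0,"gripper": -1},{"dx": 0,"dy": 0,"dz": -0.02,"ax": 0,"ay": 0,"az": 0,"gripper": -1},{"dx": 0,"dy": 0,"dz": -0.03,"ax": 0,"ay": 0,"az": 0,"gripper": -1},{"dx": 0,"dy": 0,"dz": -0.04,"ax": 0,"ay": 0,"az": 0,"gripper": -1},{"dx": 0,"dy": 0,"dz": -0.04,"ax": 0,"ay": 0,"az": 0,"gripper": -1}]'

```text
time: 7.55
eef_pos: [0.5326, 0.3518, 0.1072]
tcp_rot: [0.694, 0.72, -0.0, -0.0]
contact_force: [-0.2, 0.3, -8.1]
opening: 0.656
finger_force: 87.2
```

>>> jog_arm --increments '[{"dx": 0,"dy": 0,"dz": -0.008,"ax": 0,"ay": 0,"az": 0,"gripper": -1},{"dx": 0,"dy": 0,"dz": -0.015,"ax": 0,"ay": 0,"az": 0,"gripper": -1},{"dx": 0,"dy": 0,"dz": -0.02,"ax": 0,"ay": 0,"az": 0,"gripper": -1},{"dx": 0,"dy": 0,"dz": -0.02,"ax": 0,"ay": 0,"az": 0,"gripper": -1}]'

```text
time: 7.95
eef_pos: [0.5329, 0.352, 0.1061]
tcp_rot: [0.694, 0.72, 0.0, 0.0]
contact_force: [-2.8, -1.6, -2.6]
opening: 0.652
finger_force: 88.1
```

>>> jog_arm --increments '[{"dx": 0,"dy": 0,"dz": 0,"ax": 0,"ay": 0,"az": 0,"gripper": 0.6},{"dx": 0,"dy": 0,"dz": 0,"ax": 0,"ay": 0,"az": 0,"gripper": 0.9},{"dx": 0,"dy": 0,"dz": 0,"ax": 0,"ay": 0,"az": 0,"gripper": 1},{"dx": 0,"dy": 0,"dz": 0,"ax": 0,"ay": 0,"az": 0,"gripper": 1}]'

```text
time: 8.35
eef_pos: [0.5335, 0.3522, 0.1061]
tcp_rot: [0.694, 0.72, 0.001, 0.0]
contact_force: [-0.1, 0.1, 0.2]
opening: 1.002
finger_force: 0.0
```

>>> jog_arm --increments '[{"dx": 0,"dy": 0,"dz": 0.1,"ax": 0,"ay": 0,"az": 0,"gripper": 1},{"dx": 0,"dy": 0,"dz": 0.4,"ax": 0,"ay": 0,"az": 0,"gripper": 1},{"dx": 0,"dy": 0,"dz": 0.8,"ax": 0,"ay": 0,"az": 0,"gripper": 1},{"dx": 0,"dy": 0,"dz": 0.8,"ax": 0,"ay": 0,"az": 0,"gripper": 1}]'

```text
time: 8.75
eef_pos: [0.5369, 0.354, 0.2114]
tcp_rot: [0.694, 0.72, 0.008, 0.003]
contact_force: [0.6, -0.5, 1.2]
opening: 0.997
finger_force: 0.0
```

>>> jog_arm --increments '[{"dx": -0.04,"dy": -0.4,"dz": 0,"ax": 0,"ay": 0,"az": -0.02,"gripper": 1},{"dx": -0.08,"dy": -0.8,"dz": 0,"ax": 0,"ay": 0,"az": -0.04,"gripper": 1},{"dx": -0.1,"dy": -0.98,"dz": 0,"ax": 0,"ay": 0,"az": -0.04,"gripper": 1}]'

```text
time: 9.05
eef_pos: [0.5204, 0.2318, 0.2018]
tcp_rot: [0.717, 0.697, 0.0, 0.001]
contact_force: [1.5, -0.3, 0.1]
opening: 0.999
finger_force: 0.0
```

>>> jog_arm --increments '[{"dx": -0.04,"dy": -0.4,"dz": 0,"ax": 0,"ay": 0,"az": -0.02,"gripper": 1},{"dx": -0.08,"dy": -0.8,"dz": 0,"ax": 0,"ay": 0,"az": -0.04,"gripper": 1},{"dx": -0.1,"dy": -0.98,"dz": 0,"ax": 0,"ay": 0,"az": -0.04,"gripper": 1}]'

```text
time: 9.35
eef_pos: [0.5085, 0.1139, 0.2019]
tcp_rot: [0.739, 0.674, 0.0, 0.001]
contact_force: [-0.3, -0.2, -0.3]
opening: 0.998
finger_force: 0.0
```

>>> jog_arm --increments '[{"dx": -0.04,"dy": -0.4,"dz": 0,"ax": 0,"ay": 0,"az": -0.02,"gripper": 1},{"dx": -0.08,"dy": -0.8,"dz": 0,"ax": 0,"ay": 0,"az": -0.04,"gripper": 1},{"dx": -0.1,"dy": -0.98,"dz": 0,"ax": 0,"ay": 0,"az": -0.04,"gripper": 1}]'

```text
time: 9.65
eef_pos: [0.4966, -0.0038, 0.2021]
tcp_rot: [0.759, 0.651, 0.0, 0.001]
contact_force: [0.0, -0.9, 0.3]
opening: 1.001
finger_force: 0.0
```

>>> jog_arm --increments '[{"dx": -0.04,"dy": -0.4,"dz": 0,"ax": 0,"ay": 0,"az": -0.02,"gripper": 1},{"dx": -0.08,"dy": -0.8,"dz": 0,"ax": 0,"ay": 0,"az": -0.04,"gripper": 1},{"dx": -0.1,"dy": -0.98,"dz": 0,"ax": 0,"ay": 0,"az": -0.04,"gripper": 1},{"dx": -0.1,"dy": -0.98,"dz": 0,"ax": 0,"ay": 0,"az": -0.04,"gripper": 1},{"dx": -0.1,"dy": -0.98,"dz": 0,"ax": 0,"ay": 0,"az": -0.04,"gripper": 1}]'

```text
time: 10.15
eef_pos: [0.4848, -0.1185, 0.2016]
tcp_rot: [0.779, 0.627, 0.0, 0.0]
contact_force: [-0.3, -0.2, -0.2]
opening: 1.003
finger_force: 0.0
```

Run:
```python
from m import *
c=cam('top'); w=cloud(c); np.savez('t1.npz',**c)
top(c,w,'brick placed',(110,130,220,300),.115)
c=cam('wrist'); w=cloud(c); np.savez('w2.npz',**c); cv2.imwrite('pics/w2.png',c['frame'])
m=(w[...,0]>.43)&(w[...,0]<.54)&(w[...,1]>-.22)&(w[...,1]<-.04); w[~m]=np.nan
top(c,w,'bricknear',(0,0,640,400),.093)
print(get_state()['eef_pos'],get_state()['tcp_rot'])
```

```text
brick placed c=(0.533,0.347) 113x57 ang=-88.5 mean [0.532 0.347] pca -88.8 z 0.1141
bricknear c=(0.484,-0.131) 113x56 ang=77.6 mean [ 0.485 -0.127] pca 77.6 z 0.0927
[ 0.48483453 -0.11749272  0.20131495] [ 7.78170998e-01  6.28052435e-01  1.92791543e-04 -2.97842632e-06]
```

>>> jog_arm --increments '[{"dx": 0,"dy": -0.1,"dz": -0.2,"ax": 0,"ay": 0,"az": 0,"gripper": 1},{"dx": 0,"dy": -0.1,"dz": -0.5,"ax": 0,"ay": 0,"az": 0,"gripper": 1},{"dx": 0,"dy": -0.1,"dz": -0.75,"ax": 0,"ay": 0,"az": 0,"gripper": 1},{"dx": 0,"dy": -0.1,"dz": -0.9,"ax": 0,"ay": 0,"az": 0,"gripper": 1},{"dx": 0,"dy": -0.1,"dz": -0.99,"ax": 0,"ay": 0,"az": 0,"gripper": 1},{"dx": 0,"dy": -0.1,"dz": -0.99,"ax": 0,"ay": 0,"az": 0,"gripper": 1},{"dx": 0,"dy": -0.1,"dz": -0.99,"ax": 0,"ay": 0,"az": 0,"gripper": 1}]'

```text
time: 10.95
eef_pos: [0.4855, -0.1302, 0.0831]
tcp_rot: [0.778, 0.628, 0.0, 0.001]
contact_force: [0.3, -0.5, -1.0]
opening: 1.001
finger_force: 0.0
```

>>> jog_arm --increments '[{"dx": 0,"dy": 0,"dz": 0,"ax": 0,"ay": 0,"az": 0,"gripper": 0},{"dx": 0,"dy": 0,"dz": 0,"ax": 0,"ay": 0,"az": 0,"gripper": -1},{"dx": 0,"dy": 0,"dz": 0,"ax": 0,"ay": 0,"az": 0,"gripper": -1},{"dx": 0,"dy": 0,"dz": 0,"ax": 0,"ay": 0,"az": 0,"gripper": -1},{"dx": 0,"dy": 0,"dz": 0,"ax": 0,"ay": 0,"az": 0,"gripper": -1},{"dx": 0,"dy": 0,"dz": 0,"ax": 0,"ay": 0,"az": 0,"gripper": -1}]'

```text
time: 11.55
eef_pos: [0.4854, -0.1309, 0.0839]
tcp_rot: [0.778, 0.628, 0.0, 0.001]
contact_force: [-2.9, 1.1, 6.0]
opening: 0.656
finger_force: 87.1
```

>>> jog_arm --increments '[{"dx": 0,"dy": 0,"dz": 0.08,"ax": 0,"ay": 0,"az": 0,"gripper": -1},{"dx": 0,"dy": 0,"dz": 0.25,"ax": 0,"ay": 0,"az": 0,"gripper": -1},{"dx": 0,"dy": 0,"dz": 0.5,"ax": 0,"ay": 0,"az": 0,"gripper": -1},{"dx": 0,"dy": 0,"dz": 0.75,"ax": 0,"ay": 0,"az": 0,"gripper": -1},{"dx": 0,"dy": 0,"dz": 0.9,"ax": 0,"ay": 0,"az": 0,"gripper": -1},{"dx": 0,"dy": 0,"dz": 0.9,"ax": 0,"ay": 0,"az": 0,"gripper": -1}]'

```text
time: 12.15
eef_pos: [0.4857, -0.1309, 0.1926]
tcp_rot: [0.779, 0.628, 0.001, 0.002]
contact_force: [0.6, -0.7, -6.3]
opening: 0.648
finger_force: 87.3
```

>>> jog_arm --increments '[{"dx": -0.01,"dy": 0.12,"dz": 0,"ax": 0,"ay": 0,"az": 0,"gripper": -1},{"dx": -0.04,"dy": 0.37,"dz": 0,"ax": 0,"ay": 0,"az": 0.01,"gripper": -1},{"dx": -0.09,"dy": 0.68,"dz": 0,"ax": 0,"ay": 0,"az": 0.03,"gripper": -1},{"dx": -0.13,"dy": 0.99,"dz": 0,"ax": 0,"ay": 0,"az": 0.04,"gripper": -1}]'

```text
time: 12.55
eef_pos: [0.4667, -0.0097, 0.1872]
tcp_rot: [0.759, 0.652, -0.001, -0.003]
contact_force: [0.8, 0.5, -7.1]
opening: 0.656
finger_force: 87.0
```

>>> jog_arm --increments '[{"dx": -0.04,"dy": 0.33,"dz": 0,"ax": 0,"ay": 0,"az": 0.01,"gripper": -1},{"dx": -0.09,"dy": 0.66,"dz": 0,"ax": 0,"ay": 0,"az": 0.03,"gripper": -1},{"dx": -0.13,"dy": 0.99,"dz": 0,"ax": 0,"ay": 0,"az": 0.04,"gripper": -1}]'

```text
time: 12.85
eef_pos: [0.4507, 0.1091, 0.1874]
tcp_rot: [0.737, 0.676, -0.002, -0.002]
contact_force: [1.5, 1.1, -7.2]
opening: 0.658
finger_force: 87.0
```

>>> jog_arm --increments '[{"dx": -0.04,"dy": 0.33,"dz": 0,"ax": 0,"ay": 0,"az": 0.01,"gripper": -1},{"dx": -0.09,"dy": 0.66,"dz": 0,"ax": 0,"ay": 0,"az": 0.03,"gripper": -1},{"dx": -0.13,"dy": 0.99,"dz": 0,"ax": 0,"ay": 0,"az": 0.04,"gripper": -1}]'

```text
time: 13.15
eef_pos: [0.435, 0.2275, 0.1873]
tcp_rot: [0.716, 0.699, -0.002, -0.001]
contact_force: [0.8, 0.2, -6.9]
opening: 0.655
finger_force: 87.0
```

>>> jog_arm --increments '[{"dx": -0.04,"dy": 0.33,"dz": 0,"ax": 0,"ay": 0,"az": 0.01,"gripper": -1},{"dx": -0.09,"dy": 0.66,"dz": 0,"ax": 0,"ay": 0,"az": 0.03,"gripper": -1},{"dx": -0.12,"dy": 0.88,"dz": 0,"ax": 0,"ay": 0,"az": 0.04,"gripper": -1},{"dx": -0.13,"dy": 0.99,"dz": 0,"ax": 0,"ay": 0,"az": 0.04,"gripper": -1},{"dx": -0.13,"dy": 0.99,"dz": 0,"ax": 0,"ay": 0,"az": 0.04,"gripper": -1},{"dx": -0.13,"dy": 0.99,"dz": 0,"ax": 0,"ay": 0,"az": 0.04,"gripper": -1}]'

```text
time: 13.75
eef_pos: [0.4213, 0.3439, 0.1886]
tcp_rot: [0.694, 0.72, -0.002, -0.0]
contact_force: [-0.2, -0.1, -7.0]
opening: 0.654
finger_force: 86.9
```

>>> jog_arm --increments '[{"dx": 0,"dy": 0,"dz": -0.15,"ax": 0,"ay": 0,"az": 0,"gripper": -1},{"dx": 0,"dy": 0,"dz": -0.35,"ax": 0,"ay": 0,"az": 0,"gripper": -1},{"dx": 0,"dy": 0,"dz": -0.5,"ax": 0,"ay": 0,"az": 0,"gripper": -1},{"dx": 0,"dy": 0,"dz": -0.6,"ax": 0,"ay": 0,"az": 0,"gripper": -1},{"dx": 0,"dy": 0,"dz": -0.6,"ax": 0,"ay": 0,"az": 0,"gripper": -1},{"dx": 0,"dy": 0,"dz": -0.6,"ax": 0,"ay": 0,"az": 0,"gripper": -1},{"dx": 0,"dy": 0,"dz": -0.6,"ax": 0,"ay": 0,"az": 0,"gripper": -1}]'

```text
time: 14.45
eef_pos: [0.4234, 0.345, 0.1198]
tcp_rot: [0.694, 0.72, 0.001, 0.0]
contact_force: [-0.1, -0.1, -7.1]
opening: 0.656
finger_force: 86.7
```

>>> jog_arm --increments '[{"dx": 0,"dy": 0,"dz": -0.02,"ax": 0,"ay": 0,"az": 0,"gripper": -1},{"dx": 0,"dy": 0,"dz": -0.04,"ax": 0,"ay": 0,"az": 0,"gripper": -1},{"dx": 0,"dy": 0,"dz": -0.06,"ax": 0,"ay": 0,"az": 0,"gripper": -1},{"dx": 0,"dy": 0,"dz": -0.08,"ax": 0,"ay": 0,"az": 0,"gripper": -1},{"dx": 0,"dy": 0,"dz": -0.09,"ax": 0,"ay": 0,"az": 0,"gripper": -1},{"dx": 0,"dy": 0,"dz": -0.1,"ax": 0,"ay": 0,"az": 0,"gripper": -1},{"dx": 0,"dy": 0,"dz": -0.1,"ax": 0,"ay": 0,"az": 0,"gripper": -1},{"dx": 0,"dy": 0,"dz": -0.1,"ax": 0,"ay": 0,"az": 0,"gripper": -1}]'

```text
time: 15.25
eef_pos: [0.4224, 0.3448, 0.1064]
tcp_rot: [0.694, 0.72, 0.0, 0.0]
contact_force: [0.3, -0.1, -7.1]
opening: 0.653
finger_force: 87.1
```

>>> jog_arm --increments '[{"dx": 0,"dy": 0,"dz": -0.007,"ax": 0,"ay": 0,"az": 0,"gripper": -1},{"dx": 0,"dy": 0,"dz": -0.013,"ax": 0,"ay": 0,"az": 0,"gripper": -1},{"dx": 0,"dy": 0,"dz": -0.013,"ax": 0,"ay": 0,"az": 0,"gripper": -1}]'

```text
time: 15.55
eef_pos: [0.4225, 0.3448, 0.106]
tcp_rot: [0.694, 0.72, -0.0, 0.0]
contact_force: [-4.4, -2.8, 2.8]
opening: 0.657
finger_force: 88.2
```

>>> jog_arm --increments '[{"dx": 0,"dy": 0,"dz": 0,"ax": 0,"ay": 0,"az": 0,"gripper": 0.6},{"dx": 0,"dy": 0,"dz": 0,"ax": 0,"ay": 0,"az": 0,"gripper": 0.9},{"dx": 0,"dy": 0,"dz": 0,"ax": 0,"ay": 0,"az": 0,"gripper": 1},{"dx": 0,"dy": 0,"dz": 0,"ax": 0,"ay": 0,"az": 0,"gripper": 1}]'

```text
time: 15.95
eef_pos: [0.4228, 0.345, 0.1052]
tcp_rot: [0.694, 0.72, 0.001, 0.0]
contact_force: [-1.4, 0.9, -0.3]
opening: 0.997
finger_force: 0.0
```

>>> jog_arm --increments '[{"dx": 0,"dy": 0,"dz": 0.1,"ax": 0,"ay": 0,"az": 0,"gripper": 1},{"dx": 0,"dy": 0,"dz": 0.4,"ax": 0,"ay": 0,"az": 0,"gripper": 1},{"dx": 0,"dy": 0,"dz": 0.8,"ax": 0,"ay": 0,"az": 0,"gripper": 1},{"dx": 0,"dy": 0,"dz": 0.8,"ax": 0,"ay": 0,"az": 0,"gripper": 1}]'

```text
time: 16.35
eef_pos: [0.4263, 0.347, 0.2099]
tcp_rot: [0.694, 0.72, 0.008, 0.002]
contact_force: [1.2, 1.1, -0.6]
opening: 0.996
finger_force: 0.0
```

>>> jog_arm --increments '[{"dx": 0.12,"dy": -0.4,"dz": 0,"ax": 0,"ay": 0,"az": 0,"gripper": 1},{"dx": 0.24,"dy": -0.8,"dz": 0,"ax": 0,"ay": 0,"az": 0,"gripper": 1},{"dx": 0.3,"dy": -0.98,"dz": 0,"ax": 0,"ay": 0,"az": 0,"gripper": 1}]'

```text
time: 16.65
eef_pos: [0.4591, 0.2247, 0.2017]
tcp_rot: [0.694, 0.72, 0.0, 0.001]
contact_force: [-0.3, 0.7, 1.2]
opening: 1.0
finger_force: 0.0
```

>>> jog_arm --increments '[{"dx": 0.12,"dy": -0.4,"dz": 0,"ax": 0,"ay": 0,"az": 0,"gripper": 1},{"dx": 0.24,"dy": -0.8,"dz": 0,"ax": 0,"ay": 0,"az": 0,"gripper": 1},{"dx": 0.3,"dy": -0.98,"dz": 0,"ax": 0,"ay": 0,"az": 0,"gripper": 1}]'

```text
time: 16.95
eef_pos: [0.4953, 0.1064, 0.2017]
tcp_rot: [0.695, 0.719, 0.0, 0.001]
contact_force: [-0.3, 0.4, -0.2]
opening: 1.003
finger_force: 0.0
```

>>> jog_arm --increments '[{"dx": 0.12,"dy": -0.4,"dz": 0,"ax": 0,"ay": 0,"az": 0,"gripper": 1},{"dx": 0.24,"dy": -0.8,"dz": 0,"ax": 0,"ay": 0,"az": 0,"gripper": 1},{"dx": 0.3,"dy": -0.98,"dz": 0,"ax": 0,"ay": 0,"az": 0,"gripper": 1}]'

```text
time: 17.25
eef_pos: [0.5314, -0.0115, 0.2018]
tcp_rot: [0.695, 0.719, 0.0, 0.001]
contact_force: [0.3, 0.9, -0.1]
opening: 0.998
finger_force: 0.0
```

>>> jog_arm --increments '[{"dx": 0.12,"dy": -0.4,"dz": 0,"ax": 0,"ay": 0,"az": 0,"gripper": 1},{"dx": 0.24,"dy": -0.8,"dz": 0,"ax": 0,"ay": 0,"az": 0,"gripper": 1},{"dx": 0.3,"dy": -0.98,"dz": 0,"ax": 0,"ay": 0,"az": 0,"gripper": 1},{"dx": 0.3,"dy": -0.98,"dz": 0,"ax": 0,"ay": 0,"az": 0,"gripper": 1},{"dx": 0.3,"dy": -0.98,"dz": 0,"ax": 0,"ay": 0,"az": 0,"gripper": 1}]'

```text
time: 17.75
eef_pos: [0.5662, -0.1258, 0.2009]
tcp_rot: [0.694, 0.72, 0.0, -0.0]
contact_force: [-0.3, 0.1, 0.1]
opening: 1.0
finger_force: 0.0
```

Run:
```python
from m import *
c=cam('top'); w=cloud(c); np.savez('t2.npz',**c)
top(c,w,'near placed',(110,225,220,310),.115)
top(c,w,'far placed',(110,130,220,225),.115)
c=cam('wrist'); w=cloud(c); np.savez('w3.npz',**c); cv2.imwrite('pics/w3.png',c['frame'])
w0=w.copy()
m=(w[...,0]>.52)&(w[...,0]<.61)&(w[...,1]>-.22)&(w[...,1]<-.04); w[~m]=np.nan
top(c,w,'batten',(0,0,640,400),.072)
m=(w0[...,1]>-.25)&(w0[...,1]<-.02); w0[~m]=np.nan
top(c,w0,'sheet',(0,0,640,400),.042)
print(get_state()['eef_pos'],get_state()['tcp_rot'])
```

```text
near placed c=(0.423,0.341) 112x57 ang=-87.9 mean [0.423 0.341] pca -88.2 z 0.114
far placed c=(0.533,0.347) 113x57 ang=-88.5 mean [0.533 0.347] pca -88.7 z 0.1141
batten c=(0.564,-0.124) 118x22 ang=-88.2 mean [ 0.564 -0.12 ] pca -88.3 z 0.0716
sheet c=(0.564,-0.125) 228x149 ang=1.8 mean [ 0.564 -0.117] pca 1.9 z 0.0417
[ 0.56598034 -0.12453102  0.20078905] [ 6.93375941e-01  7.20575970e-01  7.26851812e-05 -2.67199839e-04]
```

>>> jog_arm --increments '[{"dx": -0.01,"dy": 0,"dz": -0.3,"ax": 0,"ay": 0,"az": 0,"gripper": 1},{"dx": -0.01,"dy": 0,"dz": -0.65,"ax": 0,"ay": 0,"az": 0,"gripper": 1},{"dx": -0.01,"dy": 0,"dz": -0.9,"ax": 0,"ay": 0,"az": 0,"gripper": 1},{"dx": -0.01,"dy": 0,"dz": -0.9,"ax": 0,"ay": 0,"az": 0,"gripper": 1},{"dx": -0.01,"dy": 0,"dz": -0.9,"ax": 0,"ay": 0,"az": 0,"gripper": 1}]'

```text
time: 18.35
eef_pos: [0.5651, -0.1246, 0.0931]
tcp_rot: [0.693, 0.721, -0.0, -0.0]
contact_force: [-0.6, 0.4, 0.4]
opening: 0.998
finger_force: 0.0
```

>>> jog_arm --increments '[{"dx": 0,"dy": 0,"dz": -0.1,"ax": 0,"ay": 0,"az": 0,"gripper": 1},{"dx": 0,"dy": 0,"dz": -0.17,"ax": 0,"ay": 0,"az": 0,"gripper": 1},{"dx": 0,"dy": 0,"dz": -0.17,"ax": 0,"ay": 0,"az": 0,"gripper": 1},{"dx": 0,"dy": 0,"dz": -0.17,"ax": 0,"ay": 0,"az": 0,"gripper": 1},{"dx": 0,"dy": 0,"dz": -0.17,"ax": 0,"ay": 0,"az": 0,"gripper": 1}]'

```text
time: 18.85
eef_pos: [0.5655, -0.1259, 0.0729]
tcp_rot: [0.694, 0.72, 0.0, 0.0]
contact_force: [0.4, 0.9, -0.6]
opening: 0.998
finger_force: 0.0
```

>>> jog_arm --increments '[{"dx": 0,"dy": 0,"dz": 0,"ax": 0,"ay": 0,"az": 0,"gripper": 0},{"dx": 0,"dy": 0,"dz": 0,"ax": 0,"ay": 0,"az": 0,"gripper": -0.2},{"dx": 0,"dy": 0,"dz": 0,"ax": 0,"ay": 0,"az": 0,"gripper": -0.2},{"dx": 0,"dy": 0,"dz": 0,"ax": 0,"ay": 0,"az": 0,"gripper": -0.2}]'

```text
time: 19.25
eef_pos: [0.5652, -0.1257, 0.0724]
tcp_rot: [0.694, 0.72, 0.0, 0.0]
contact_force: [-0.0, -1.2, 1.1]
opening: 0.399
finger_force: 0.0
```

No contact with the sheet, so I'll close and take a small lift.

>>> jog_arm --increments '[{"dx": 0,"dy": 0,"dz": 0,"ax": 0,"ay": 0,"az": 0,"gripper": -1},{"dx": 0,"dy": 0,"dz": 0,"ax": 0,"ay": 0,"az": 0,"gripper": -1},{"dx": 0,"dy": 0,"dz": 0,"ax": 0,"ay": 0,"az": 0,"gripper": -1},{"dx": 0,"dy": 0,"dz": 0,"ax": 0,"ay": 0,"az": 0,"gripper": -1}]'

```text
time: 19.65
eef_pos: [0.5653, -0.1258, 0.0727]
tcp_rot: [0.694, 0.72, 0.0, 0.0]
contact_force: [-1.4, -0.5, 1.3]
opening: 0.241
finger_force: 80.2
```

>>> jog_arm --increments '[{"dx": 0,"dy": 0,"dz": 0.05,"ax": 0,"ay": 0,"az": 0,"gripper": -1},{"dx": 0,"dy": 0,"dz": 0.12,"ax": 0,"ay": 0,"az": 0,"gripper": -1},{"dx": 0,"dy": 0,"dz": 0.2,"ax": 0,"ay": 0,"az": 0,"gripper": -1},{"dx": 0,"dy": 0,"dz": 0.2,"ax": 0,"ay": 0,"az": 0,"gripper": -1},{"dx": 0,"dy": 0,"dz": 0.2,"ax": 0,"ay": 0,"az": 0,"gripper": -1}]'

```text
time: 20.15
eef_pos: [0.5654, -0.1258, 0.0969]
tcp_rot: [0.694, 0.72, 0.0, 0.0]
contact_force: [-0.2, 0.5, -3.0]
opening: 0.242
finger_force: 79.5
```

>>> jog_arm --increments '[{"dx": 0,"dy": 0,"dz": 0.1,"ax": 0,"ay": 0,"az": 0,"gripper": -1},{"dx": 0,"dy": 0,"dz": 0.3,"ax": 0,"ay": 0,"az": 0,"gripper": -1},{"dx": 0,"dy": 0,"dz": 0.5,"ax": 0,"ay": 0,"az": 0,"gripper": -1},{"dx": 0,"dy": 0,"dz": 0.5,"ax": 0,"ay": 0,"az": 0,"gripper": -1}]'

```text
time: 20.55
eef_pos: [0.5676, -0.1266, 0.161]
tcp_rot: [0.694, 0.72, 0.002, 0.004]
contact_force: [0.8, -0.3, -2.5]
opening: 0.243
finger_force: 79.6
```

>>> jog_arm --increments '[{"dx": -0.01,"dy": 0.1,"dz": 0,"ax": 0,"ay": 0,"az": 0,"gripper": -1},{"dx": -0.02,"dy": 0.28,"dz": 0,"ax": 0,"ay": 0,"az": -0.01,"gripper": -1},{"dx": -0.04,"dy": 0.48,"dz": 0,"ax": 0,"ay": 0,"az": -0.01,"gripper": -1},{"dx": -0.05,"dy": 0.69,"dz": 0,"ax": 0,"ay": 0,"az": -0.02,"gripper": -1}]'

```text
time: 20.95
eef_pos: [0.5573, -0.0411, 0.154]
tcp_rot: [0.705, 0.709, -0.001, -0.002]
contact_force: [0.8, 0.7, -3.5]
opening: 0.245
finger_force: 79.5
```

>>> jog_arm --increments '[{"dx": -0.02,"dy": 0.21,"dz": 0,"ax": 0,"ay": 0,"az": 0,"gripper": -1},{"dx": -0.03,"dy": 0.45,"dz": 0,"ax": 0,"ay": 0,"az": -0.01,"gripper": -1},{"dx": -0.05,"dy": 0.69,"dz": 0,"ax": 0,"ay": 0,"az": -0.02,"gripper": -1}]'

```text
time: 21.25
eef_pos: [0.5513, 0.0418, 0.1541]
tcp_rot: [0.716, 0.698, -0.001, -0.002]
contact_force: [-0.3, -0.8, -3.0]
opening: 0.243
finger_force: 79.5
```

>>> jog_arm --increments '[{"dx": -0.02,"dy": 0.23,"dz": 0,"ax": 0,"ay": 0,"az": 0,"gripper": -1},{"dx": -0.03,"dy": 0.45,"dz": 0,"ax": 0,"ay": 0,"az": -0.01,"gripper": -1},{"dx": -0.05,"dy": 0.6,"dz": 0,"ax": 0,"ay": 0,"az": -0.02,"gripper": -1},{"dx": -0.05,"dy": 0.69,"dz": 0,"ax": 0,"ay": 0,"az": -0.02,"gripper": -1},{"dx": -0.05,"dy": 0.69,"dz": 0,"ax": 0,"ay": 0,"az": -0.02,"gripper": -1},{"dx": -0.05,"dy": 0.69,"dz": 0,"ax": 0,"ay": 0,"az": -0.02,"gripper": -1}]'

```text
time: 21.85
eef_pos: [0.5466, 0.1225, 0.1555]
tcp_rot: [0.727, 0.687, -0.001, -0.0]
contact_force: [0.3, 0.1, -2.7]
opening: 0.246
finger_force: 79.5
```

>>> jog_arm --increments '[{"dx": 0,"dy": 0,"dz": -0.1,"ax": 0,"ay": 0,"az": 0,"gripper": -1},{"dx": 0,"dy": 0,"dz": -0.25,"ax": 0,"ay": 0,"az": 0,"gripper": -1},{"dx": 0,"dy": 0,"dz": -0.36,"ax": 0,"ay": 0,"az": 0,"gripper": -1},{"dx": 0,"dy": 0,"dz": -0.4,"ax": 0,"ay": 0,"az": 0,"gripper": -1},{"dx": 0,"dy": 0,"dz": -0.4,"ax": 0,"ay": 0,"az": 0,"gripper": -1},{"dx": 0,"dy": 0,"dz": -0.4,"ax": 0,"ay": 0,"az": 0,"gripper": -1}]'

```text
time: 22.45
eef_pos: [0.5476, 0.1225, 0.1087]
tcp_rot: [0.727, 0.687, 0.0, 0.0]
contact_force: [0.2, -0.7, -2.8]
opening: 0.242
finger_force: 79.4
```

Run:
```python
from m import *
c=cam('top'); w=cloud(c); np.savez('t3.npz',**c)
print(get_state()['eef_pos'])
# underside tilt: held sheet plane fit from top view
m=(w[...,1]>.03)&(w[...,1]<.22)&(w[...,0]>.4)&(w[...,0]<.69)&(w[...,2]>.062)&(w[...,2]<.1)
P=w[m]; A=np.c_[P[:,:2]-P[:,:2].mean(0),np.ones(len(P))]; s=np.linalg.lstsq(A,P[:,2],rcond=None)[0]; print('slope,z',s.round(4),rect(P[:,:2]),len(P))
top(c,w,'tile',(310,130,400,260),.030,.005)
top(c,w,'dry',(310,130,400,260),.018,.005)
cv2.imwrite('pics/t3.png',cv2.resize(c['frame'][130:310,130:500],None,fx=2,fy=2))
```

```text
[0.54782003 0.12261016 0.10913309]
slope,z [0.0011 0.0014 0.0773] c=(0.548,0.124) 230x150 ang=-3.5 2514
tile c=(0.574,-0.130) 169x62 ang=2.5 mean [ 0.573 -0.131] pca 2.5 z 0.0292
dry c=(0.566,-0.127) 248x188 ang=-0.4 mean [ 0.561 -0.125] pca -0.2 z 0.0172
```

View pics/t3.png

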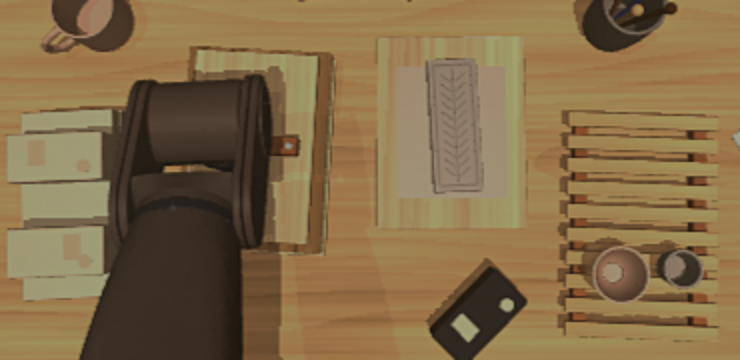

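The press board hangs level over the board pile's centre. Both bricks lie side by side on their pile, and the tile is exposed at (455,125), crop pixels. Its 169x62 mm size matches.

>>> jog_arm --increments '[{"dx": 0,"dy": 0,"dz": -0.02,"ax": 0,"ay": 0,"az": 0,"gripper": -1},{"dx": 0,"dy": 0,"dz": -0.04,"ax": 0,"ay": 0,"az": 0,"gripper": -1},{"dx": 0,"dy": 0,"dz": -0.06,"ax": 0,"ay": 0,"az": 0,"gripper": -1},{"dx": 0,"dy": 0,"dz": -0.075,"ax": 0,"ay": 0,"az": 0,"gripper": -1},{"dx": 0,"dy": 0,"dz": -0.085,"ax": 0,"ay": 0,"az": 0,"gripper": -1},{"dx": 0,"dy": 0,"dz": -0.09,"ax": 0,"ay": 0,"az": 0,"gripper": -1},{"dx": 0,"dy": 0,"dz": -0.095,"ax": 0,"ay": 0,"az": 0,"gripper": -1},{"dx": 0,"dy": 0,"dz": -0.095,"ax": 0,"ay": 0,"az": 0,"gripper": -1}]'

```text
time: 23.3
eef_pos: [0.5471, 0.1227, 0.0969]
tcp_rot: [0.727, 0.687, -0.0, -0.0]
contact_force: [0.1, -0.7, -2.0]
opening: 0.239
finger_force: 79.4
```

>>> jog_arm --increments '[{"dx": 0,"dy": 0,"dz": -0.007,"ax": 0,"ay": 0,"az": 0,"gripper": -1},{"dx": 0,"dy": 0,"dz": -0.012,"ax": 0,"ay": 0,"az": 0,"gripper": -1},{"dx": 0,"dy": 0,"dz": -0.012,"ax": 0,"ay": 0,"az": 0,"gripper": -1}]'

```text
time: 23.6
eef_pos: [0.5473, 0.1228, 0.0966]
tcp_rot: [0.727, 0.687, -0.0, -0.0]
contact_force: [-4.7, -0.7, 5.3]
opening: 0.239
finger_force: 80.6
```

>>> jog_arm --increments '[{"dx": 0,"dy": 0,"dz": 0,"ax": 0,"ay": 0,"az": 0,"gripper": -0.2},{"dx": 0,"dy": 0,"dz": 0,"ax": 0,"ay": 0,"az": 0,"gripper": 0.5},{"dx": 0,"dy": 0,"dz": 0,"ax": 0,"ay": 0,"az": 0,"gripper": 1},{"dx": 0,"dy": 0,"dz": 0,"ax": 0,"ay": 0,"az": 0,"gripper": 1},{"dx": 0,"dy": 0,"dz": 0,"ax": 0,"ay": 0,"az": 0,"gripper": 1}]'

```text
time: 24.1
eef_pos: [0.5472, 0.1227, 0.0954]
tcp_rot: [0.727, 0.687, 0.0, 0.0]
contact_force: [-0.4, 0.2, -0.5]
opening: 0.995
finger_force: 0.0
```

>>> jog_arm --increments '[{"dx": 0,"dy": 0,"dz": 0.1,"ax": 0,"ay": 0,"az": 0,"gripper": 1},{"dx": 0,"dy": 0,"dz": 0.4,"ax": 0,"ay": 0,"az": 0,"gripper": 1},{"dx": 0,"dy": 0,"dz": 0.8,"ax": 0,"ay": 0,"az": 0,"gripper": 1},{"dx": 0,"dy": 0,"dz": 0.9,"ax": 0,"ay": 0,"az": 0,"gripper": 1}]'

```text
time: 24.5
eef_pos: [0.5503, 0.1229, 0.2109]
tcp_rot: [0.727, 0.687, 0.004, 0.004]
contact_force: [-0.3, -1.2, 1.2]
opening: 1.002
finger_force: 0.0
```

>>> jog_arm --increments '[{"dx": 0.07,"dy": -0.25,"dz": 0,"ax": 0,"ay": 0,"az": -0.08,"gripper": 1},{"dx": 0.07,"dy": -0.5,"dz": 0,"ax": 0,"ay": 0,"az": -0.16,"gripper": 1},{"dx": 0.07,"dy": -0.7,"dz": 0,"ax": 0,"ay": 0,"az": -0.24,"gripper": 1},{"dx": 0.07,"dy": -0.7,"dz": 0,"ax": 0,"ay": 0,"az": -0.31,"gripper": 1}]'

```text
time: 24.9
eef_pos: [0.5557, 0.0363, 0.2041]
tcp_rot: [0.873, 0.488, 0.0, 0.001]
contact_force: [0.6, -1.2, 1.4]
opening: 0.999
finger_force: 0.0
```

>>> jog_arm --increments '[{"dx": 0.07,"dy": -0.25,"dz": 0,"ax": 0,"ay": 0,"az": -0.08,"gripper": 1},{"dx": 0.07,"dy": -0.5,"dz": 0,"ax": 0,"ay": 0,"az": -0.16,"gripper": 1},{"dx": 0.07,"dy": -0.7,"dz": 0,"ax": 0,"ay": 0,"az": -0.24,"gripper": 1},{"dx": 0.07,"dy": -0.7,"dz": 0,"ax": 0,"ay": 0,"az": -0.31,"gripper": 1}]'

```text
time: 25.3
eef_pos: [0.564, -0.0479, 0.204]
tcp_rot: [0.965, 0.263, 0.0, 0.001]
contact_force: [-1.5, 0.8, -0.1]
opening: 0.996
finger_force: 0.0
```

>>> jog_arm --increments '[{"dx": 0.07,"dy": -0.25,"dz": 0,"ax": 0,"ay": 0,"az": -0.08,"gripper": 1},{"dx": 0.07,"dy": -0.5,"dz": 0,"ax": 0,"ay": 0,"az": -0.16,"gripper": 1},{"dx": 0.07,"dy": -0.7,"dz": 0,"ax": 0,"ay": 0,"az": -0.24,"gripper": 1},{"dx": 0.07,"dy": -0.7,"dz": 0,"ax": 0,"ay": 0,"az": -0.31,"gripper": 1},{"dx": 0.07,"dy": -0.7,"dz": 0,"ax": 0,"ay": 0,"az": -0.31,"gripper": 1},{"dx": 0.07,"dy": -0.7,"dz": 0,"ax": 0,"ay": 0,"az": -0.31,"gripper": 1}]'

```text
time: 25.9
eef_pos: [0.5723, -0.1291, 0.2037]
tcp_rot: [1.0, 0.028, 0.0, -0.0]
contact_force: [0.1, 0.9, 0.1]
opening: 1.002
finger_force: 0.0
```

Run:
```python
from m import *
c=cam('top'); w=cloud(c); np.savez('t4.npz',**c)
top(c,w,'sheet',(200,130,310,270),.066,.006)
c=cam('wrist'); w=cloud(c); np.savez('w4.npz',**c); cv2.imwrite('pics/w4.png',c['frame'])
m=(w[...,0]>.45)&(w[...,0]<.69)&(w[...,1]>-.21)&(w[...,1]<-.05); w[~m]=np.nan
top(c,w,'tile',(0,0,640,400),.030,.0055)
print(get_state()['eef_pos'],get_state()['tcp_rot'])
```

```text
sheet c=(0.547,0.123) 229x150 ang=-3.4 mean [0.546 0.123] pca -3.5 z 0.0651
tile c=(0.577,-0.129) 169x62 ang=2.4 mean [ 0.584 -0.128] pca 2.4 z 0.0298
[ 0.57229539 -0.12874501  0.20362574] [ 9.99614699e-01  2.77570345e-02  2.00268835e-05 -3.37891039e-05]
```

>>> jog_arm --increments '[{"dx": 0.02,"dy": -0.005,"dz": -0.35,"ax": 0,"ay": 0,"az": -0.008,"gripper": 0.75},{"dx": 0.02,"dy": -0.005,"dz": -0.7,"ax": 0,"ay": 0,"az": -0.008,"gripper": 0.75},{"dx": 0.02,"dy": -0.005,"dz": -0.95,"ax": 0,"ay": 0,"az": -0.008,"gripper": 0.75},{"dx": 0.02,"dy": -0.005,"dz": -1,"ax": 0,"ay": 0,"az": -0.008,"gripper": 0.75},{"dx": 0.02,"dy": -0.005,"dz": -1,"ax": 0,"ay": 0,"az": -0.008,"gripper": 0.75}]'

```text
time: 26.5
eef_pos: [0.5742, -0.1292, 0.0827]
tcp_rot: [1.0, 0.021, -0.001, -0.0]
contact_force: [-0.7, 0.0, 0.4]
opening: 0.876
finger_force: 0.0
```

>>> jog_arm --increments '[{"dx": 0,"dy": 0,"dz": -0.1,"ax": 0,"ay": 0,"az": 0,"gripper": 0.75},{"dx": 0,"dy": 0,"dz": -0.2,"ax": 0,"ay": 0,"az": 0,"gripper": 0.75},{"dx": 0,"dy": 0,"dz": -0.28,"ax": 0,"ay": 0,"az": 0,"gripper": 0.75},{"dx": 0,"dy": 0,"dz": -0.28,"ax": 0,"ay": 0,"az": 0,"gripper": 0.75},{"dx": 0,"dy": 0,"dz": -0.28,"ax": 0,"ay": 0,"az": 0,"gripper": 0.75}]'

```text
time: 27.0
eef_pos: [0.5746, -0.1299, 0.0497]
tcp_rot: [1.0, 0.02, -0.0, -0.0]
contact_force: [-0.3, 0.4, 0.8]
opening: 0.877
finger_force: 0.0
```

>>> jog_arm --increments '[{"dx": 0,"dy": 0,"dz": -0.03,"ax": 0,"ay": 0,"az": 0,"gripper": 0.75},{"dx": 0,"dy": 0,"dz": -0.05,"ax": 0,"ay": 0,"az": 0,"gripper": 0.75},{"dx": 0,"dy": 0,"dz": -0.05,"ax": 0,"ay": 0,"az": 0,"gripper": 0.75}]'

```text
time: 27.3
eef_pos: [0.5746, -0.1298, 0.0437]
tcp_rot: [1.0, 0.02, -0.0, -0.0]
contact_force: [0.0, -0.8, -0.4]
opening: 0.878
finger_force: 0.0
```

>>> jog_arm --increments '[{"dx": 0,"dy": 0,"dz": -0.01,"ax": 0,"ay": 0,"az": 0,"gripper": 0.75},{"dx": 0,"dy": 0,"dz": -0.02,"ax": 0,"ay": 0,"az": 0,"gripper": 0.75},{"dx": 0,"dy": 0,"dz": -0.025,"ax": 0,"ay": 0,"az": 0,"gripper": 0.75},{"dx": 0,"dy": 0,"dz": -0.025,"ax": 0,"ay": 0,"az": 0,"gripper": 0.75}]'

```text
time: 27.7
eef_pos: [0.5747, -0.1298, 0.0408]
tcp_rot: [1.0, 0.02, -0.0, -0.0]
contact_force: [-0.9, -1.0, -0.7]
opening: 0.88
finger_force: 0.0
```

>>> jog_arm --increments '[{"dx": 0,"dy": 0,"dz": -0.01,"ax": 0,"ay": 0,"az": 0,"gripper": 0.75},{"dx": 0,"dy": 0,"dz": -0.02,"ax": 0,"ay": 0,"az": 0,"gripper": 0.75},{"dx": 0,"dy": 0,"dz": -0.02,"ax": 0,"ay": 0,"az": 0,"gripper": 0.75}]'

```text
time: 28.0
eef_pos: [0.5746, -0.1298, 0.0383]
tcp_rot: [1.0, 0.02, -0.0, -0.0]
contact_force: [0.1, -0.3, 0.2]
opening: 0.876
finger_force: 0.0
```

>>> jog_arm --increments '[{"dx": 0,"dy": 0,"dz": 0,"ax": 0,"ay": 0,"az": 0,"gripper": 0.6},{"dx": 0,"dy": 0,"dz": 0,"ax": 0,"ay": 0,"az": 0,"gripper": 0.54},{"dx": 0,"dy": 0,"dz": 0,"ax": 0,"ay": 0,"az": 0,"gripper": 0.54}]' --force 50

```text
time: 28.3
eef_pos: [0.5748, -0.1299, 0.0386]
tcp_rot: [1.0, 0.02, 0.0, 0.0]
contact_force: [0.0, 0.5, 0.0]
opening: 0.771
finger_force: 0.0
```

>>> jog_arm --increments '[{"dx": 0,"dy": 0,"dz": -0.008,"ax": 0,"ay": 0,"az": 0,"gripper": 0.54},{"dx": 0,"dy": 0,"dz": -0.016,"ax": 0,"ay": 0,"az": 0,"gripper": 0.54},{"dx": 0,"dy": 0,"dz": -0.016,"ax": 0,"ay": 0,"az": 0,"gripper": 0.54}]'

```text
time: 28.6
eef_pos: [0.5748, -0.1299, 0.0366]
tcp_rot: [1.0, 0.02, 0.0, 0.0]
contact_force: [0.3, -0.5, 0.6]
opening: 0.77
finger_force: 0.0
```

>>> jog_arm --increments '[{"dx": 0,"dy": 0,"dz": 0,"ax": 0,"ay": 0,"az": 0,"gripper": 0.4},{"dx": 0,"dy": 0,"dz": 0,"ax": 0,"ay": 0,"az": 0,"gripper": -1},{"dx": 0,"dy": 0,"dz": 0,"ax": 0,"ay": 0,"az": 0,"gripper": -1},{"dx": 0,"dy": 0,"dz": 0,"ax": 0,"ay": 0,"az": 0,"gripper": -1}]'

```text
time: 29.0
eef_pos: [0.5754, -0.13, 0.0379]
tcp_rot: [1.0, 0.02, 0.001, 0.0]
contact_force: [-1.6, -0.3, 6.7]
opening: 0.709
finger_force: 55.6
```

>>> jog_arm --increments '[{"dx": 0,"dy": 0,"dz": 0.03,"ax": 0,"ay": 0,"az": 0,"gripper": -1},{"dx": 0,"dy": 0,"dz": 0.06,"ax": 0,"ay": 0,"az": 0,"gripper": -1},{"dx": 0,"dy": 0,"dz": 0.08,"ax": 0,"ay": 0,"az": 0,"gripper": -1},{"dx": 0,"dy": 0,"dz": 0.08,"ax": 0,"ay": 0,"az": 0,"gripper": -1},{"dx": 0,"dy": 0,"dz": 0.08,"ax": 0,"ay": 0,"az": 0,"gripper": -1}]'

```text
time: 29.5
eef_pos: [0.5745, -0.1298, 0.0459]
tcp_rot: [1.0, 0.02, -0.0, -0.0]
contact_force: [-0.7, -0.7, -1.6]
opening: 0.709
finger_force: 54.6
```

Run:
```python
from m import *
c=cam('wrist'); w=cloud(c); cv2.imwrite('pics/w5.png',c['frame'])
```

```text
(no output)
```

View pics/w5.png

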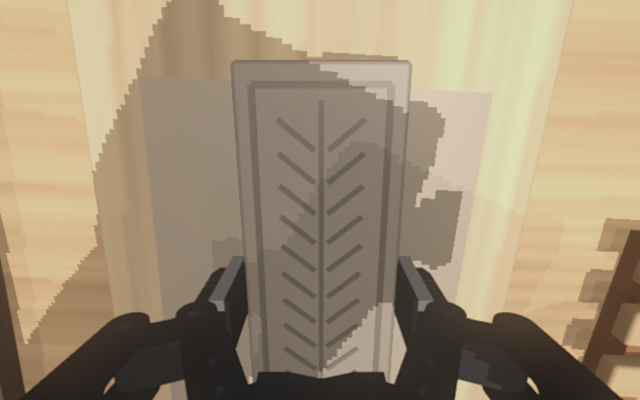

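The tile is held level and centred between the pads (245 and 405, row 290). Next I'll check the rack's free zone and the camera's overhang towards the jar.

Run:
```python
from m import *
c=dict(np.load('t4.npz')); w=cloud(c)
for n,b in (('bowl',(400,240,457,300)),('cup',(458,240,500,300))):
    P=w[b[1]:b[3],b[0]:b[2]].reshape(-1,3); P=P[(P[:,2]>.06)&(P[:,2]<.08)]; print(n,np.percentile(P,[2,98],axis=0).round(3).tolist())
m=np.zeros(w.shape[:2],np.uint8); m[175:305,400:500]=abs(w[175:305,400:500,2]-.029)<.006
print('rack',rect(onplane(c,m,.03)))
P=w[90:170,405:490].reshape(-1,3);P=P[P[:,2]>.1];print('jar/tools x,y min',np.nanmin(P,0).round(3),np.nanmax(P,0).round(3))
print(cam('wrist')['mount'].round(3))
```

```text
bowl [[0.358, -0.352, 0.061], [0.423, -0.287, 0.074]]
cup [[0.374, -0.416, 0.061], [0.418, -0.371, 0.074]]
rack c=(0.448,-0.359) 279x190 ang=-2.6
jar/tools x,y min [ 0.561 -0.372  0.1  ] [ 0.747 -0.156  0.469]
[[-0.001  0.956  0.293  0.074]
 [ 1.     0.001  0.001  0.   ]
 [ 0.     0.293 -0.956 -0.117]
 [ 0.     0.     0.     1.   ]]
```

>>> jog_arm --increments '[{"dx": 0,"dy": 0,"dz": 0.1,"ax": 0,"ay": 0,"az": 0,"gripper": -1},{"dx": 0,"dy": 0,"dz": 0.3,"ax": 0,"ay": 0,"az": 0,"gripper": -1},{"dx": 0,"dy": 0,"dz": 0.5,"ax": 0,"ay": 0,"az": 0,"gripper": -1},{"dx": 0,"dy": 0,"dz": 0.65,"ax": 0,"ay": 0,"az": 0,"gripper": -1},{"dx": 0,"dy": 0,"dz": 0.7,"ax": 0,"ay": 0,"az": 0,"gripper": -1},{"dx": 0,"dy": 0,"dz": 0.7,"ax": 0,"ay": 0,"az": 0,"gripper": -1}]'

```text
time: 30.2
eef_pos: [0.5755, -0.1302, 0.1319]
tcp_rot: [1.0, 0.02, 0.001, 0.001]
contact_force: [-0.6, -0.4, -2.9]
opening: 0.709
finger_force: 55.0
```

>>> jog_arm --increments '[{"dx": -0.02,"dy": -0.1,"dz": 0,"ax": 0,"ay": 0,"az": 0,"gripper": -1},{"dx": -0.05,"dy": -0.28,"dz": 0,"ax": 0,"ay": 0,"az": -0.01,"gripper": -1},{"dx": -0.09,"dy": -0.48,"dz": 0,"ax": 0,"ay": 0,"az": -0.015,"gripper": -1},{"dx": -0.13,"dy": -0.7,"dz": 0,"ax": 0,"ay": 0,"az": -0.02,"gripper": -1},{"dx": -0.185,"dy": -0.97,"dz": 0,"ax": 0,"ay": 0,"az": -0.028,"gripper": -1}]'

```text
time: 30.7
eef_pos: [0.5512, -0.2469, 0.1282]
tcp_rot: [1.0, -0.002, -0.001, -0.001]
contact_force: [0.2, -0.0, -2.7]
opening: 0.707
finger_force: 54.9
```

>>> jog_arm --increments '[{"dx": -0.04,"dy": -0.22,"dz": 0,"ax": 0,"ay": 0,"az": -0.005,"gripper": -1},{"dx": -0.08,"dy": -0.44,"dz": 0,"ax": 0,"ay": 0,"az": -0.01,"gripper": -1},{"dx": -0.12,"dy": -0.65,"dz": 0,"ax": 0,"ay": 0,"az": -0.02,"gripper": -1},{"dx": -0.16,"dy": -0.83,"dz": 0,"ax": 0,"ay": 0,"az": -0.028,"gripper": -1},{"dx": -0.18,"dy": -0.93,"dz": 0,"ax": 0,"ay": 0,"az": -0.028,"gripper": -1},{"dx": -0.185,"dy": -0.97,"dz": 0,"ax": 0,"ay": 0,"az": -0.028,"gripper": -1},{"dx": -0.185,"dy": -0.97,"dz": 0,"ax": 0,"ay": 0,"az": -0.028,"gripper": -1},{"dx": -0.185,"dy": -0.97,"dz": 0,"ax": 0,"ay": 0,"az": -0.028,"gripper": -1}]'

```text
time: 31.5
eef_pos: [0.5303, -0.3618, 0.1297]
tcp_rot: [1.0, -0.023, -0.0, -0.001]
contact_force: [-0.4, -0.2, -2.4]
opening: 0.711
finger_force: 54.9
```

>>> jog_arm --increments '[{"dx": 0,"dy": 0,"dz": -0.1,"ax": 0,"ay": 0,"az": 0,"gripper": -1},{"dx": 0,"dy": 0,"dz": -0.25,"ax": 0,"ay": 0,"az": 0,"gripper": -1},{"dx": 0,"dy": 0,"dz": -0.4,"ax": 0,"ay": 0,"az": 0,"gripper": -1},{"dx": 0,"dy": 0,"dz": -0.5,"ax": 0,"ay": 0,"az": 0,"gripper": -1},{"dx": 0,"dy": 0,"dz": -0.54,"ax": 0,"ay": 0,"az": 0,"gripper": -1},{"dx": 0,"dy": 0,"dz": -0.54,"ax": 0,"ay": 0,"az": 0,"gripper": -1},{"dx": 0,"dy": 0,"dz": -0.54,"ax": 0,"ay": 0,"az": 0,"gripper": -1}]'

```text
time: 32.2
eef_pos: [0.5307, -0.363, 0.0659]
tcp_rot: [1.0, -0.024, 0.0, 0.0]
contact_force: [-0.7, 0.2, -2.4]
opening: 0.709
finger_force: 54.9
```

Run:
```python
from m import *
c=cam('top'); w=cloud(c); np.savez('t5.npz',**c)
s=get_state(); print(s['eef_pos'])
x,y,_=s['eef_pos']; m=(abs(w[...,1]-y)<.028)&(abs(w[...,0]-x)<.083)&(w[...,2]>.037)&(w[...,2]<.075)
P=w[m]; A=np.c_[P[:,:2]-[x,y],np.ones(len(P))]; print('slope,z',np.linalg.lstsq(A,P[:,2],rcond=None)[0].round(4),len(P),np.percentile(P,[1,99],axis=0).round(3).tolist())
cv2.imwrite('pics/t5.png',cv2.resize(c['frame'][110:310,350:550],None,fx=3,fy=3))
```

```text
[ 0.53091951 -0.36322163  0.06638369]
slope,z [ 0.0006 -0.0031  0.0571] 551 [[0.471, -0.39, 0.053], [0.614, -0.335, 0.061]]
```

View pics/t5.png

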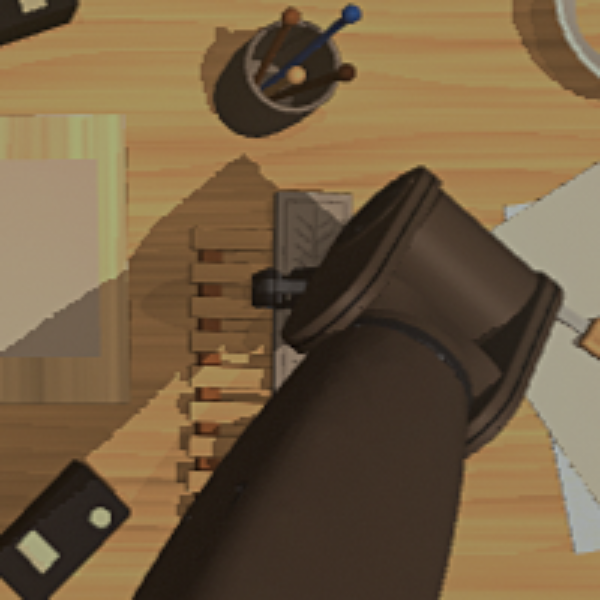

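The tile hangs level over the rack's far part, with the jar clear of the arm. Its underside is about 16 mm above the slats.

>>> jog_arm --increments '[{"dx": 0,"dy": 0,"dz": -0.03,"ax": 0,"ay": 0,"az": 0,"gripper": -1},{"dx": 0,"dy": 0,"dz": -0.06,"ax": 0,"ay": 0,"az": 0,"gripper": -1},{"dx": 0,"dy": 0,"dz": -0.08,"ax": 0,"ay": 0,"az": 0,"gripper": -1},{"dx": 0,"dy": 0,"dz": -0.1,"ax": 0,"ay": 0,"az": 0,"gripper": -1},{"dx": 0,"dy": 0,"dz": -0.11,"ax": 0,"ay": 0,"az": 0,"gripper": -1},{"dx": 0,"dy": 0,"dz": -0.12,"ax": 0,"ay": 0,"az": 0,"gripper": -1},{"dx": 0,"dy": 0,"dz": -0.12,"ax": 0,"ay": 0,"az": 0,"gripper": -1},{"dx": 0,"dy": 0,"dz": -0.12,"ax": 0,"ay": 0,"az": 0,"gripper": -1}]'

```text
time: 33.05
eef_pos: [0.5304, -0.3627, 0.051]
tcp_rot: [1.0, -0.024, 0.0, 0.0]
contact_force: [-0.3, 0.4, -2.3]
opening: 0.711
finger_force: 54.9
```

>>> jog_arm --increments '[{"dx": 0,"dy": 0,"dz": -0.007,"ax": 0,"ay": 0,"az": 0,"gripper": -1},{"dx": 0,"dy": 0,"dz": -0.013,"ax": 0,"ay": 0,"az": 0,"gripper": -1},{"dx": 0,"dy": 0,"dz": -0.013,"ax": 0,"ay": 0,"az": 0,"gripper": -1}]'

```text
time: 33.35
eef_pos: [0.5305, -0.3628, 0.05]
tcp_rot: [1.0, -0.024, 0.0, 0.0]
contact_force: [0.3, 0.4, 1.3]
opening: 0.71
finger_force: 56.6
```

>>> jog_arm --increments '[{"dx": 0,"dy": 0,"dz": -0.005,"ax": 0,"ay": 0,"az": 0,"gripper": -1},{"dx": 0,"dy": 0,"dz": -0.005,"ax": 0,"ay": 0,"az": 0,"gripper": 0.5},{"dx": 0,"dy": 0,"dz": -0.005,"ax": 0,"ay": 0,"az": 0,"gripper": 0.8},{"dx": 0,"dy": 0,"dz": -0.005,"ax": 0,"ay": 0,"az": 0,"gripper": 0.8},{"dx": 0,"dy": 0,"dz": -0.005,"ax": 0,"ay": 0,"az": 0,"gripper": 0.8}]'

```text
time: 33.85
eef_pos: [0.5304, -0.3627, 0.0488]
tcp_rot: [1.0, -0.024, 0.0, 0.0]
contact_force: [-0.2, 0.0, 0.7]
opening: 0.902
finger_force: 0.0
```

>>> jog_arm --increments '[{"dx": 0,"dy": 0,"dz": 0.1,"ax": 0,"ay": 0,"az": 0,"gripper": 0.8},{"dx": 0,"dy": 0,"dz": 0.3,"ax": 0,"ay": 0,"az": 0,"gripper": 0.8},{"dx": 0,"dy": 0,"dz": 0.6,"ax": 0,"ay": 0,"az": 0,"gripper": 0.8},{"dx": 0,"dy": 0,"dz": 1,"ax": 0,"ay": 0,"az": 0,"gripper": 0.8},{"dx": 0,"dy": 0,"dz": 1,"ax": 0,"ay": 0,"az": 0,"gripper": 0.8}]'

```text
time: 34.35
eef_pos: [0.534, -0.3659, 0.179]
tcp_rot: [1.0, -0.024, 0.006, 0.006]
contact_force: [-0.4, -0.8, 2.3]
opening: 0.898
finger_force: 0.0
```

>>> jog_arm --increments '[{"dx": 0,"dy": 0.3,"dz": 0.3,"ax": 0,"ay": 0,"az": 0,"gripper": 0.8},{"dx": 0,"dy": 0.7,"dz": 0.6,"ax": 0,"ay": 0,"az": 0,"gripper": 0.8},{"dx": 0,"dy": 1,"dz": 0.6,"ax": 0,"ay": 0,"az": 0,"gripper": 0.8},{"dx": 0,"dy": 1,"dz": 0.6,"ax": 0,"ay": 0,"az": 0,"gripper": 0.8}]'

```text
time: 34.75
eef_pos: [0.5312, -0.2389, 0.244]
tcp_rot: [1.0, -0.021, 0.002, 0.0]
contact_force: [0.4, -0.5, 0.1]
opening: 0.9
finger_force: 0.0
```

>>> jog_arm --increments '[{"dx": 0,"dy": 0.4,"dz": 0,"ax": 0,"ay": 0,"az": 0,"gripper": 0.8},{"dx": 0,"dy": 0.8,"dz": 0,"ax": 0,"ay": 0,"az": 0,"gripper": 0.8},{"dx": 0,"dy": 1,"dz": 0,"ax": 0,"ay": 0,"az": 0,"gripper": 0.8},{"dx": 0,"dy": 1,"dz": 0,"ax": 0,"ay": 0,"az": 0,"gripper": 0.8},{"dx": 0,"dy": 1,"dz": 0,"ax": 0,"ay": 0,"az": 0,"gripper": 0.8}]'

```text
time: 35.25
eef_pos: [0.5304, -0.123, 0.241]
tcp_rot: [1.0, -0.023, 0.0, 0.0]
contact_force: [0.1, -0.5, -0.6]
opening: 0.902
finger_force: 0.0
```

Run:
```python
from m import *
c=cam('top'); w=cloud(c)
P=w.copy(); top(c,w,'tile',(400,150,500,260),.042,.005)
top(c,w,'near brick',(110,225,220,310),.115); top(c,w,'far brick',(110,130,220,225),.115); top(c,w,'sheet',(200,130,310,270),.066,.006)
for n,b in (('bowl',(400,240,457,300)),('cup',(458,240,500,300))):
    Q=w[b[1]:b[3],b[0]:b[2]].reshape(-1,3); Q=Q[(Q[:,2]>.06)&(Q[:,2]<.08)]; print(n,np.percentile(Q,[2,98],axis=0).round(3).tolist())
print(get_state()['time'],get_state()['contact_force'])
cv2.imwrite('pics/t6.png',c['frame'])
```

```text
tile c=(0.529,-0.363) 169x62 ang=-2.3 mean [ 0.528 -0.363] pca -2.8 z 0.0412
near brick c=(0.423,0.341) 112x57 ang=-87.9 mean [0.423 0.341] pca -88.2 z 0.114
far brick c=(0.533,0.347) 116x56 ang=89.7 mean [0.533 0.347] pca -88.3 z 0.1141
sheet c=(0.547,0.123) 229x150 ang=-3.4 mean [0.546 0.123] pca -3.4 z 0.0651
bowl [[0.358, -0.352, 0.061], [0.423, -0.287, 0.074]]
cup [[0.374, -0.416, 0.061], [0.418, -0.371, 0.075]]
35.3 [ 0.26320648 -0.47583349  0.47721075]
```

View pics/t6.png

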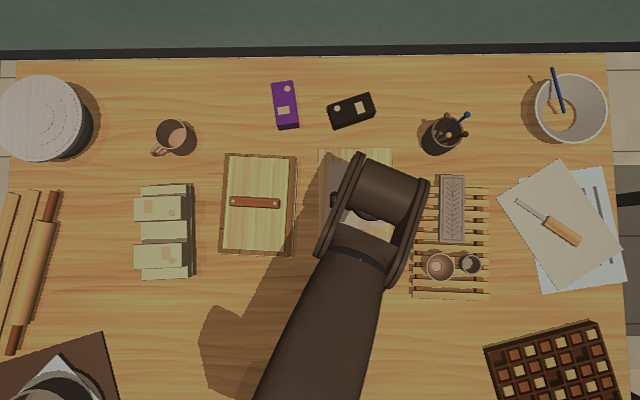

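Everything is in place: the bricks at (160,207) and (160,256), the press board at (258,203), the tile at (452,208), and the bowl, cup, jar and mug where they were. The arm is clear.

```bash
python3 -c "
from plant import job; print(job.sign_off())"
```

```text
the job is handed in; nothing more can be done
None
```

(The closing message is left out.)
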